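Make up two kitchen orders in the cold store

ROBOT

A 6-joint arm with a two-finger parallel gripper is mounted at the origin on the work surface. World frame = base frame: x ahead of the robot, y to its left, z up, the work surface at z = 0. Lengths are in m, angles in rad, forces in N, time in s.
With the tool pointing down it reaches from about 0.375 to 0.825 m from the base axis. Payload 5.5 kg.
Tool frame: the origin (TCP) lies on the mounting face of the last link; the fingertips stand 173 mm ahead of it and the grasp point (between the pads) lies 155 mm ahead of it; x points along the fingers, z is the direction in which the jaws open and shut, and the axes are right-handed (so a half turn about x gives the same grasp; the last joint's range is limited). The gripper opens to 85 mm and grips with 20 to 120 N. Pads are 22 mm wide; open, the fingers measure 114 mm over their backs; the gripper's body (76 mm by 85 mm) begins 54 mm behind the grasp point. The pads swing forward as they close: fully open they stand 13 mm farther back than shut.
Start: joints at [-1.336, 0.314, -0.047, 1.21, 0, 1.571], TCP at [0.14, -0.584, 0.405] pointing down, gripper open.
Joint ranges: [-2.67, 2.67], [-0.69, 1.73], [-1.03, 1.25], [-2.08, 2.16], [-1.42, 1.45], [-3.14, 3.14]. Speed limits (rad/s): [2.39, 2.39, 3.01, 3.14, 3.14, 3.14].

INTERFACE

Orientations are given as a 3x3 rotation matrix whose columns are the frame's x, y, z axes.
In Python, from plant import readout, viewer, bot gives the robot as it stands.
- The arm moves only by the shell command python3 -m jog 'ROWS' [OPENING] [FORCE]. ROWS is JSON, a list of rows, each an object of numbers: "dx", "dy", "dz": the shift along the tool's x, y, z in mm; "ax", "ay", "az": the turn, a rotation vector about the tool's x, y, z in rad. A call has 1 to 12 rows; each row shifts and turns the pose as measured when the row begins, along the tool's axes as they then stand; what a row does not reach is not made up. A row lasts 1/10 s, in which the tool goes at most 50 mm and 8.59 degrees, less where a joint would pass 70% of its speed; a pose out of reach is approached as far as the arm can. A call is refused whole if a number of a shift passes 50 or a number of a turn 0.15, either way. A call with a gripper value outside its range is refused whole. OPENING is the gripper command: -1 is fully open, 1 is shut, values between are in proportion, set as the call begins (- or left out, the last holds). The fingers move at their own pace and stop on an object; FORCE is the grip in N (left out, the last holds). Time passes only in rows, so rows that do not move let the fingers close. It gives the time, the measured TCP pose, the force and the opening at its end, in the units of the state.
- readout.state(): the state, without advancing time (a new reading comes with each control period).
- viewer.get_image(name): name is "scene" or "top" or "wrist"; returns a dict with "image" (480x640x3 uint8, blue, green, red), "range_z" (480x640 float32, m along the optical axis (not along the pixel's ray), 0 where there is no reading), "fovy" (degrees; the focal length in pixels is half the picture's height over the tangent of half this angle, whatever the lens; pixels are square), "cx", "cy" (the principal point, pixels), "xyz" and "orientation" of the camera in the world; the wrist camera has in their place "mount" (4x4, takes a point from camera to tool coordinates, whose origin is the TCP and whose axes are the tool frame's). Camera axes: x right, y up, looking along -z (the intrinsics and any distortion apply to the point x, -y, -z); pixel columns grow to the right and rows downward; lengths in m; the calibration is good to about 2 mm. A picture is of the moment at which its call begins: read the wrist's pose just before it.
- bot.sign_off(): hands the job in, once; it reports no verdict.
The state is a dict: "time_s": time; "q": joint angles; "joint_velocities": joint speeds; "joint_efforts": joint torques, N m; "tcp_pos": TCP position; "orientation": TCP orientation; "wrist_force": force on the tool from outside, world axes, zero at the start; "wrist_torque": the same for the moment, N m; "gripper_width": finger opening in m.
Only numpy, scipy, OpenCV 4.12 (cv2) and the standard library are available. Lean on these libraries where they do the work, as an engineer would, in place of code of your own. Each camera call takes 0.05 s, during which the arm holds its last target.

TASK

Make up the two orders from the stock on the table. Cardboard tray: stand the tall tin upright in the smaller bay and the cheese wedge, point up as it stands now, in the larger bay. Grey box: put the short tin upright in the bay under the sliding metal cover (the bay nearer the robot) and lay the paper-wrapped butter flat in the other bay, and leave the cover slid fully home over the tin; do not disturb the egg tray or the glass jar.

Things in the scene. Friction and masses are not known exactly. Their poses are not given: they have to be found in the camera images.
- tall_tin_mid (a point): Tall, slimmer plain steel tin, upright cylinder, 52 mm diameter, 66 mm high, about 0.19 kg, loose. This point is its centre, half-way up; z is its axis.
- short_tin_mid (a point): Short, wide plain steel tin, upright cylinder, 62 mm diameter, 34 mm high, about 0.13 kg, loose. This point is its centre, half-way up; z is its axis.
- wedge_mid (a point): Cheese wedge standing on its rind with the blunt point up, loose, about 0.2 kg: seen from the side a triangle 88 mm long at the foot (along its x), 16 mm at the top, 62 mm high; 45 mm thick between two flat upright parallel faces (along its y). This point is its centre, half-way up (31 mm); z is up.
- butter_mid (a point): Butter wrapped in brown paper, a rectangular block 85 mm (its x) by 50 mm (its y) by 38 mm high, loose, about 0.2 kg. This point is its centre, half-way up; z is up.
- carton: Open cardboard tray, fixed, 207 mm (its x) by 138 mm (its y), walls 45 mm high, walls and floor 4 mm thick. A wall across it makes two bays, each 130 mm wide in y: the smaller, 80 mm long, centred at x = -59.5 mm (the end nearer the robot), the larger, 115 mm long, at x = +42 mm. Origin: centre of its underside, on the table; z up; yaw within 0.25 rad.
- box: Grey plastic box, fixed, 232 mm (its x) by 138 mm (its y), walls 55 mm high, walls and floor 4 mm thick; side rails make it 146 mm wide, 64 mm high. A middle wall makes two bays 110 mm long, 130 mm wide: the tin's at x = -57 mm (nearer the robot), the butter's at x = +57 mm. One metal cover slides on top over one bay or the other. Origin: centre of its underside, on the table; z up.
- cover (a joint): Slide of the box's cover, in m: 0 = fully home over the tin's bay (x = -57 mm of the box), growing along the box's +x to 0.114 = fully over the butter's bay, the tin's bay quite open. Starts 0 to 0.03. It stays where left; moving it takes about 2 N.
- cover_grip (a point): Centre of the black upright grip on the middle of the cover, a post 24 x 24 mm (sides along the box's x and y), standing 36 mm up from the cover plate. This point is 18 mm above the plate and 18 mm below the grip's top, 79.5 mm above the table. The plate is 114 mm (x) by 136 mm (y), 5 mm thick, its underside 56.5 mm above the table. Axes as the box's.
- eggs: Bystander: pulp tray 105 x 150 mm with six eggs, 60 mm high over all, loose. Origin: centre of its underside. Leave it where it is.
- jar_mid (a point): Bystander: amber glass jar with steel lid, 66 mm diameter, 105 mm high, loose. This point is its centre, half-way up. Leave it where it is.
Not all that is in view belongs to the job. Leave any red look-alike of the part that bears wedge_mid alone.

How it is judged:
By the outcome, as a careful person would: the job done as asked, in the order asked, and still so for the second after the job is handed in, with the robot touching nothing.
It also fails if it takes over 141 s, if anything falls off the work surface, if the arm or the gripper's body presses on something with over 40 N, if the wrist force passes 120 N, or if a joint passes its speed limit or range.

## Working session

There is one attempt and no reset: what is moved stays moved. The work goes in short steps, Python scripts to look and compute and a shell command to move; the robot and the scene stay as the last step left them, time stands still between calls to the robot, and variables do not carry over. Pictures are saved under pics/ and viewed, and the job is handed in when it is done.

```bash
ls; mkdir -p pics
python3 - <<'E'
from plant import readout, viewer, bot
import cv2
s=readout.state()
for k,v in s.items(): print(k,v)
for n in ("scene","top"):
    d=viewer.get_image(n)
    cv2.imwrite(f"pics/{n}0.png",d["image"])
    print(n,{k:v for k,v in d.items() if k not in("image","range_z")})
E
```

```text
pics
time_s 0.0
q [-1.33599708e+00  3.14230672e-01 -4.80860164e-02  1.21017867e+00
  5.18639926e-05  1.57079453e+00]
joint_velocities [ 0.0002528   0.00132804 -0.00151371  0.00095676  0.00104259  0.00157171]
joint_efforts [-1.91457337e-03 -5.39596546e+01  3.39743543e+01  1.93617895e-02
  7.52240067e-05  3.52561884e-06]
tcp_pos [ 0.13953166 -0.58326329  0.40382847]
orientation [[-3.44835589e-04  9.72560668e-01  2.32649152e-01]
 [ 1.66448061e-03  2.32649402e-01 -9.72559245e-01]
 [-9.99998555e-01  5.18669624e-05 -1.69903417e-03]]
wrist_force [0.40346405 0.1514416  0.34763031]
wrist_torque [0.05106167 0.01263002 0.00481367]
gripper_width 0.08538725569875218
scene {'fovy': 53.191196706379415, 'cx': 319.7472842105524, 'cy': 249.19342052342628, 'xyz': array([1.05085969, 0.1034024 , 0.8431866 ]), 'orientation': array([[-0.17332803, -0.86170109,  0.47689477],
       [ 0.98480237, -0.14621909,  0.09372446],
       [-0.01103134,  0.48589218,  0.87394914]])}
top {'fovy': 48.53249566722068, 'cx': 329.60972877794393, 'cy': 234.00408168544823, 'xyz': array([0.45786505, 0.00469708, 1.12249943]), 'orientation': array([[ 0.02868097,  0.9866742 , -0.16016061],
       [-0.99953807,  0.02669762, -0.01452209],
       [-0.01005266,  0.16050313,  0.98698414]])}
```

View pics/scene0.png

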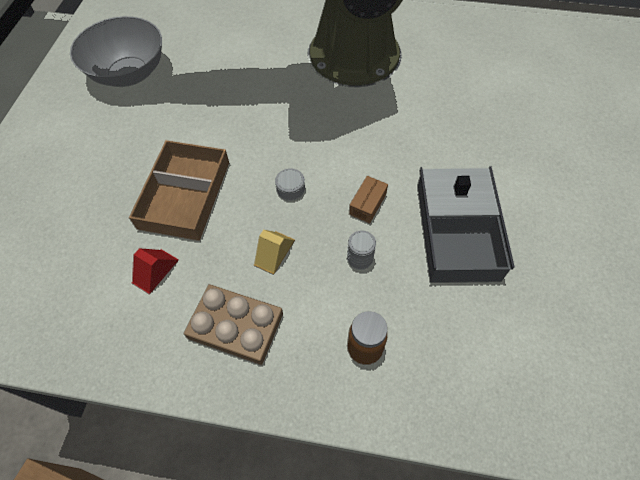

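View pics/top0.png

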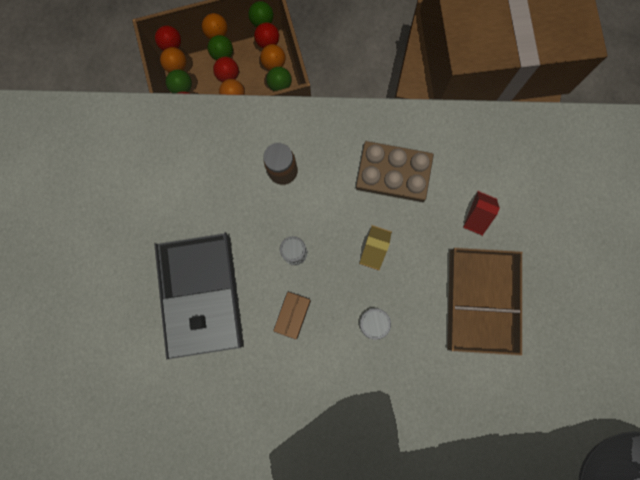

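```bash
cat > h.py <<'E'
from plant import readout, viewer, bot
import numpy as np, cv2
def cam(n):
    s=readout.state(); d=viewer.get_image(n)
    H,W=d["range_z"].shape
    f=H/2/np.tan(np.radians(d["fovy"])/2)
    v,u=np.mgrid[:H,:W]; z=d["range_z"]
    p=np.stack([(u-d["cx"])/f*z,-(v-d["cy"])/f*z,-z],-1)
    if "mount" in d:
        M=np.array(d["mount"]); p=p@M[:3,:3].T+M[:3,3]
        R=np.array(s["orientation"]); p=p@R.T+np.array(s["tcp_pos"])
    else: p=p@np.array(d["orientation"]).T+np.array(d["xyz"])
    p[z==0]=np.nan
    return d["image"],p,d
def clusters(p,zmin=0.015,zmax=0.3,box=(0.15,0.95,-0.6,0.6),amin=80):
    m=(p[...,2]>zmin)&(p[...,2]<zmax)&(p[...,0]>box[0])&(p[...,0]<box[1])&(p[...,1]>box[2])&(p[...,1]<box[3])
    n,l,st,_=cv2.connectedComponentsWithStats(m.astype(np.uint8))
    for i in range(1,n):
        if st[i,4]>=amin: yield l==i,st[i]
def rect(q):
    return cv2.minAreaRect((q[:,:2]*1000).astype(np.float32))
E
python3 - <<'E'
from h import *
for n in("top","scene"):
    img,p,d=cam(n); print(n,[k for k in d])
    fl=p[(abs(p[...,2])<0.02)&(abs(p[...,1])<0.4)&(p[...,0]>.3)&(p[...,0]<.8)]
    print("table z med",np.median(fl[:,2]),fl[:,2].std())
    for m,st in clusters(p):
        q=p[m]; zt=np.percentile(q[:,2],98)
        t=q[q[:,2]>zt-0.006]
        r=rect(t)
        print(st[:2]+st[2:4]//2,st[4],"ztop %.3f"%zt,"toprect",np.round(r[0],1),np.round(r[1],1),round(r[2],1),"bgr",img[m].mean(0).astype(int))
E
```

```text
top ['image', 'range_z', 'fovy', 'cx', 'cy', 'xyz', 'orientation']
table z med 0.0002733442778124484 0.0029744009288152256
[395 171] 3472 ztop 0.060 toprect [ 775.5 -112.4] [122.2  74.1] 80.8 bgr [68 83 97]
[280 164] 1086 ztop 0.108 toprect [775.8 127.7] [57.  56.4] 13.6 bgr [69 73 77]
[483 213] 790 ztop 0.064 toprect [ 693.1 -298. ] [45.2 22.1] 68.2 bgr [28 32 85]
[376 247] 745 ztop 0.064 toprect [611.9 -76. ] [44.9 22.7] 74.1 bgr [ 52  95 108]
[198 296] 5844 ztop 0.096 toprect [445.5 271.5] [23.9 24.9] 10.8 bgr [92 94 93]
[293 251] 600 ztop 0.070 toprect [596.   94.7] [50.4 52.2] 2.3 bgr [109 112 110]
[485 302] 1782 ztop 0.048 toprect [ 506.1 -298.3] [138.3 207.2] 88.2 bgr [43 56 69]
[292 316] 1077 ztop 0.042 toprect [465.6  93.2] [49.7 84.6] 72.5 bgr [ 60  85 111]
[375 324] 771 ztop 0.039 toprect [453.5 -75.9] [59.6 60.5] 1.7 bgr [128 130 129]
[609 456] 1036 ztop 0.082 toprect [ 236.4 -502.4] [ 30.6 141.9] 37.3 bgr [41 42 42]
scene ['image', 'range_z', 'fovy', 'cx', 'cy', 'xyz', 'orientation']
table z med -0.0008687285102524367 0.003421935943318149
[369  11] 1141 ztop 0.270 toprec
[... 180 characters left out ...]
4] [141.1 211.1] 88.4 bgr [54 68 81]
[466 223] 6330 ztop 0.093 toprect [447.4 270.7] [25.6 24. ] 10.7 bgr [98 98 95]
[290 183] 673 ztop 0.036 toprect [455.6 -76.3] [61.6 59.2] 11.0 bgr [134 135 131]
[368 198] 1013 ztop 0.040 toprect [466.6  93.1] [50.4 86.5] 72.4 bgr [ 63  90 119]
[273 249] 860 ztop 0.063 toprect [615.  -76.3] [46.2 22.6] 74.0 bgr [ 76 125 140]
[361 249] 844 ztop 0.068 toprect [598.3  95.3] [50.9 50.9] 53.2 bgr [122 122 119]
[152 267] 1040 ztop 0.063 toprect [ 694.3 -298.4] [46.1 22. ] 67.4 bgr [ 29  30 105]
[232 324] 4738 ztop 0.058 toprect [ 777.7 -112.4] [122.7  74.5] 80.0 bgr [105 122 136]
[367 337] 1648 ztop 0.106 toprect [777.1 127.5] [56.2 57. ] 19.1 bgr [102 108 112]
```

Run:
```python
from h import *
for n in("top","scene"):
    img,p,d=cam(n)
    def rep(name,t):
        r=rect(t); b=cv2.boxPoints(r); e=[b[1]-b[0],b[2]-b[1]]
        print(n,name,np.round(r[0],1),[(round(float(np.hypot(*x)),1),round(float(np.degrees(np.arctan2(x[1],x[0])))%180,1)) for x in e], len(t))
    for m,st in clusters(p):
        q=p[m]; c=np.nanmean(q,0)
        zt=np.percentile(q[:,2],98); t=q[q[:,2]>zt-0.006]
        if abs(c[1])>.2 and c[0]>.3 and c[0]<.65:
            if c[1]<0: rep("carton",t)
            else:
                rep("grip",q[q[:,2]>.085])
                rep("box all",q[(q[:,2]>.045)&(q[:,2]<.072)])
                rep("box>=15",q)
                rep("plate", q[(q[:,2]>.0565)&(q[:,2]<.068)])
        elif c[0]>.4 and c[0]<.7: rep("obj",t)
```

```text
top obj [ 692.8 -297.7] [(20.9, 160.2), (45.2, 70.2)] 197
top obj [612.  -75.8] [(21.1, 162.0), (45.3, 72.0)] 201
top grip [445.6 271.2] [(25.6, 100.1), (24.1, 10.1)] 177
top box all [500.7 281.5] [(147.6, 100.5), (232.5, 10.5)] 5115
top box>=15 [500.7 281.5] [(147.6, 100.5), (232.5, 10.5)] 5836
top plate [500.3 281.5] [(147.7, 100.4), (231.4, 10.4)] 4556
top obj [596.6  94.5] [(50.3, 161.3), (49.5, 71.3)] 460
top carton [ 506.1 -298.1] [(207.1, 178.3), (138.7, 88.3)] 781
top obj [465.5  93.1] [(84.8, 162.2), (49.5, 72.2)] 869
top obj [453.8 -76.5] [(59.2, 152.2), (59.5, 62.2)] 581
scene carton [ 506.6 -299.3] [(210.0, 178.4), (141.1, 88.4)] 936
scene grip [447.5 270.6] [(24.2, 98.9), (27.0, 8.9)] 177
scene box all [501.6 281.3] [(148.0, 100.5), (234.1, 10.5)] 4552
scene box>=15 [501.6 281.5] [(148.3, 100.2), (234.5, 10.2)] 6344
scene plate [501.1 281.4] [(147.6, 100.5), (233.1, 10.5)] 3630
scene obj [455.  -76.2] [(59.2, 100.6), (61.3, 10.6)] 539
scene obj [466.8  93.1] [(87.2, 161.8), (50.5, 71.8)] 822
scene obj [614.8 -76.9] [(23.0, 162.0), (45.9, 72.0)] 232
scene obj [598.2  94.9] [(50.2, 126.0), (51.7, 36.0)] 519
```

Run:
```python
from h import *
img,p,d=cam("top")
c=cv2.resize(img[215:375,135:320],None,fx=4,fy=4,interpolation=cv2.INTER_CUBIC); cv2.imwrite("pics/boxcrop.png",cv2.resize(c,(740,600)))
c=img[130:365,335:530]; cv2.imwrite("pics/cartcrop.png",cv2.resize(c,(500,600)))
```

```text
(no output)
```

View pics/boxcrop.png

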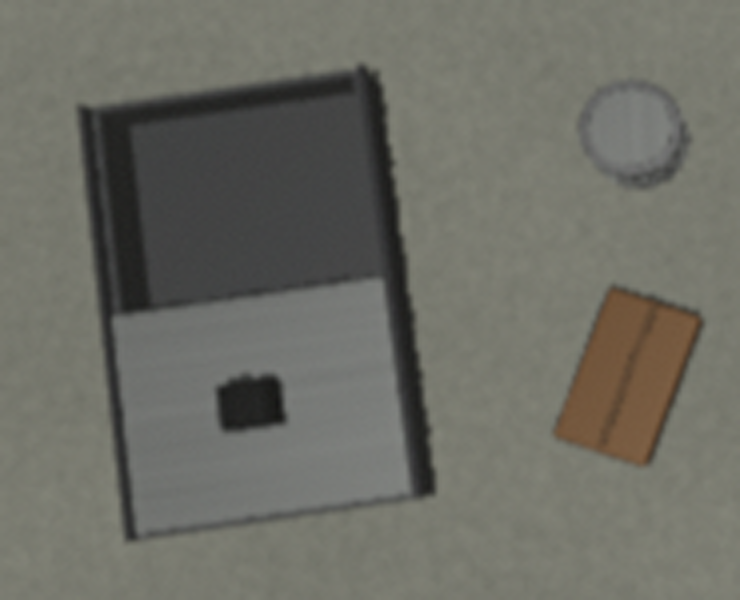

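```bash
cat >> h.py <<'E'
from scipy.spatial.transform import Rotation as Rn
def to(x,y,zg,jaw=None,off=0.155):
    """target grasp point (m) and jaw heading (deg)"""
    s=readout.state(); R=np.array(s["orientation"]); P=np.array(s["tcp_pos"])
    j0=np.degrees(np.arctan2(R[1,2],R[0,2])); jaw=j0 if jaw is None else jaw
    zt=np.array([np.cos(np.radians(jaw)),np.sin(np.radians(jaw)),0]); xt=np.array([0,0,-1.]); Rt=np.stack([xt,np.cross(zt,xt),zt],1)
    T=np.array([x,y,zg+off]); d=T-P
    print("t %.1f"%s["time_s"],"grasp pt",np.round((P+R[:,0]*off)*1000,1),"jaw %.2f"%j0,"w %.1f"%(s["gripper_width"]*1000),"q1,q6",np.round(s["q"][[0,5]] if hasattr(s["q"],'shape') else [s["q"][0],s["q"][5]],2),"F",np.round(s["wrist_force"],1))
    print(" shift cur axes mm",np.round(R.T@d*1000,1)," in final axes",np.round(Rt.T@d*1000,1)," turn",np.round(Rn.from_matrix(R.T@Rt).as_rotvec(),3))
E
python3 -m jog '[{"ax":-0.1},{"ax":-0.1},{"dy":50,"ax":0},{"dy":50}]' -1
python3 -c "
from h import *
to(.597,.095,.15,60)"
```

```text
t 0.3 grasp pt [ 139.6 -583.4  249.5] jaw -76.55 w 85.4 q1,q6 [-1.34  1.57] F [ 0.4 -0.6  0.3]
 shift cur axes mm [  99.7  602.7 -553.4]  in final axes [ 99.5 -56.9 816.3]  turn [-2.383e+00 -0.000e+00 -1.000e-03]$[0]: bad value
```

```bash
python3 -m jog '[{"dx":0,"dy":0,"dz":0,"ax":-0.1,"ay":0,"az":0},{"dx":0,"dy":50,"dz":0,"ax":-0.1,"ay":0,"az":0}]'
python3 -c "
from h import *
to(.597,.095,.15,60)"
```

```text
time_s: 0.55
tcp_pos: [0.1835, -0.5684, 0.4043]
orientation: [[-0.002, 0.907, 0.42], [-0.001, 0.42, -0.907], [-1.0, -0.002, -0.0]]
wrist_force: [1.6, -0.8, 0.0]
gripper_width: 0.0855
t 0.6 grasp pt [ 183.2 -568.5  249.3] jaw -65.14 w 85.5 q1,q6 [-1.26  1.45] F [ 1.6 -0.8  0. ]
 shift cur axes mm [  98.   654.3 -428.1]  in final axes [ 99.3 -26.4 781.3]  turn [-2.184e+00 -3.000e-03  1.000e-03]
```

```bash
python3 -m jog '[{"ax":-0.149},{"dy":50}]' ;  python3 -m jog '[{"dx":0,"dy":0,"dz":0,"ax":-0.149,"ay":0,"az":0},{"dx":0,"dy":0,"dz":0,"ax":-0.149,"ay":0,"az":0},{"dx":0,"dy":0,"dz":0,"ax":-0.149,"ay":0,"az":0},{"dx":0,"dy":0,"dz":0,"ax":-0.149,"ay":0,"az":0},{"dx":0,"dy":0,"dz":0,"ax":-0.149,"ay":0,"az":0},{"dx":0,"dy":0,"dz":0,"ax":-0.149,"ay":0,"az":0},{"dx":0,"dy":0,"dz":0,"ax":-0.149,"ay":0,"az":0},{"dx":0,"dy":0,"dz":0,"ax":-0.149,"ay":0,"az":0},{"dx":0,"dy":0,"dz":0,"ax":-0.149,"ay":0,"az":0},{"dx":0,"dy":0,"dz":0,"ax":-0.149,"ay":0,"az":0}]'
python3 -c "
from h import *
to(.597,.095,.15,88)"
```

```text
time_s: 1.55
tcp_pos: [0.189, -0.5662, 0.404]
orientation: [[-0.0, -0.36, 0.933], [0.001, 0.933, 0.36], [-1.0, 0.001, -0.0]]
wrist_force: [0.9, 0.0, 0.8]
gripper_width: 0.0855
t 1.6 grasp pt [ 189.  -566.1  249. ] jaw 21.10 w 85.5 q1,q6 [-1.25 -0.05] F [0.9 0.  0.8]
 shift cur axes mm [ 99.3 470.  618.6]  in final axes [  99.  -384.6  675. ]  turn [-1.168e+00  0.000e+00 -1.000e-03]$[0]: bad value
```

```bash
python3 -m jog '[{"dx":0,"dy":30,"dz":39,"ax":0,"ay":0,"az":0},{"dx":0,"dy":30,"dz":39,"ax":0,"ay":0,"az":0},{"dx":0,"dy":30,"dz":39,"ax":0,"ay":0,"az":0},{"dx":0,"dy":30,"dz":39,"ax":0,"ay":0,"az":0},{"dx":0,"dy":30,"dz":39,"ax":0,"ay":0,"az":0},{"dx":0,"dy":30,"dz":39,"ax":0,"ay":0,"az":0},{"dx":0,"dy":30,"dz":39,"ax":0,"ay":0,"az":0},{"dx":0,"dy":30,"dz":39,"ax":0,"ay":0,"az":0},{"dx":0,"dy":30,"dz":39,"ax":0,"ay":0,"az":0},{"dx":0,"dy":30,"dz":39,"ax":0,"ay":0,"az":0},{"dx":0,"dy":30,"dz":39,"ax":0,"ay":0,"az":0},{"dx":0,"dy":30,"dz":39,"ax":0,"ay":0,"az":0}]'
python3 -m jog '[{"dx":10,"dy":0,"dz":0,"ax":-0.146,"ay":0,"az":0},{"dx":10,"dy":0,"dz":0,"ax":-0.146,"ay":0,"az":0},{"dx":10,"dy":0,"dz":0,"ax":-0.146,"ay":0,"az":0},{"dx":10,"dy":0,"dz":0,"ax":-0.146,"ay":0,"az":0},{"dx":10,"dy":0,"dz":0,"ax":-0.146,"ay":0,"az":0},{"dx":10,"dy":0,"dz":0,"ax":-0.146,"ay":0,"az":0},{"dx":10,"dy":0,"dz":0,"ax":-0.146,"ay":0,"az":0},{"dx":0,"dy":0,"dz":0,"ax":-0.146,"ay":0,"az":0}]'
python3 -c "
from h import *
to(.597,.095,.13,88.3)"
```

```text
time_s: 2.75
tcp_pos: [0.4986, -0.0557, 0.4043]
orientation: [[0.006, -0.353, 0.936], [-0.005, 0.936, 0.353], [-1.0, -0.006, 0.004]]
wrist_force: [-0.0, -0.4, 0.2]
gripper_width: 0.0853
time_s: 3.55
tcp_pos: [0.5029, -0.0478, 0.3323]
orientation: [[0.01, -1.0, 0.008], [-0.003, 0.008, 1.0], [-1.0, -0.01, -0.003]]
wrist_force: [0.2, 0.3, -0.4]
gripper_width: 0.0853
t 3.5 grasp pt [504.4 -48.3 177.3] jaw 89.54 w 85.3 q1,q6 [-0.09 -0.09] F [ 0.2  0.3 -0.4]
 shift cur axes mm [ 47.8 -92.5 143.7]  in final axes [ 47.3 -89.8 145.6]  turn [ 0.022 -0.003  0.01 ]
```

```bash
python3 -m jog '[{"dx":10,"dy":-23,"dz":36,"ax":0.02,"ay":-0.003,"az":0.01},{"dx":10,"dy":-23,"dz":36,"ax":0,"ay":0,"az":0},{"dx":10,"dy":-23,"dz":36,"ax":0,"ay":0,"az":0},{"dx":10,"dy":-23,"dz":36,"ax":0,"ay":0,"az":0},{"dx":0,"dy":0,"dz":0,"ax":0,"ay":0,"az":0}]'
python3 - <<'E'
from h import *
to(.597,.095,.13,88.3)
img,p,d=cam("wrist")
cv2.imwrite("pics/w1.png",img); print({k:v for k,v in d.items() if k not in("image","range_z")})
for m,st in clusters(p,zmin=.02,amin=300):
    q=p[m]; zt=np.percentile(q[:,2],97); t=q[q[:,2]>zt-.006]; print(st,zt,np.round(rect(t)[0],1),np.round(rect(t)[1],1))
E
```

```text
time_s: 4.05
tcp_pos: [0.6015, 0.0976, 0.2912]
orientation: [[0.002, -1.0, 0.029], [-0.0, 0.029, 1.0], [-1.0, -0.002, -0.0]]
wrist_force: [0.1, -0.1, -0.2]
gripper_width: 0.0855
t 4.0 grasp pt [601.8  97.6 136.2] jaw 88.36 w 85.5 q1,q6 [0.16 0.19] F [ 0.1 -0.1 -0.2]
 shift cur axes mm [ 6.2  4.4 -2.8]  in final axes [ 6.2  4.4 -2.8]  turn [ 0.001 -0.     0.002]
{'fovy': 68.74193405352473, 'cx': 324.4065589166184, 'cy': 239.3338329333281, 'mount': array([[-9.78258432e-04,  2.85462392e-01, -9.58389413e-01,
         3.14910321e-02],
       [ 5.29878450e-04,  9.58389885e-01,  2.85461991e-01,
         7.28110530e-02],
       [ 9.99999381e-01, -2.28574297e-04, -1.08881336e-03,
         3.44977988e-04],
       [ 0.00000000e+00,  0.00000000e+00,  0.00000000e+00,
         1.00000000e+00]])}
[   0    0   81   68 4836] 0.03491467529233053 [468.3 -66.3] [47.  33.1]
[ 252    0  110  108 8740] 0.03869811974551145 [478.3  90.2] [50.1 57.2]
[  496     0   144   296 22499] 0.06383494454702687 [543.1 243.2] [162.2  56.4]
[ 276  198   90   97 6681] 0.06698975466144005 [595.7  96. ] [52.8 52. ]
[   6  212  117   96 8017] 0.06191415897728854 [610.9 -74.2] [46.9 22.5]
[    0   299   640   181 66323] 0.21469802334257404 [585.6  97.7] [120.4  11.8]
```

View pics/w1.png

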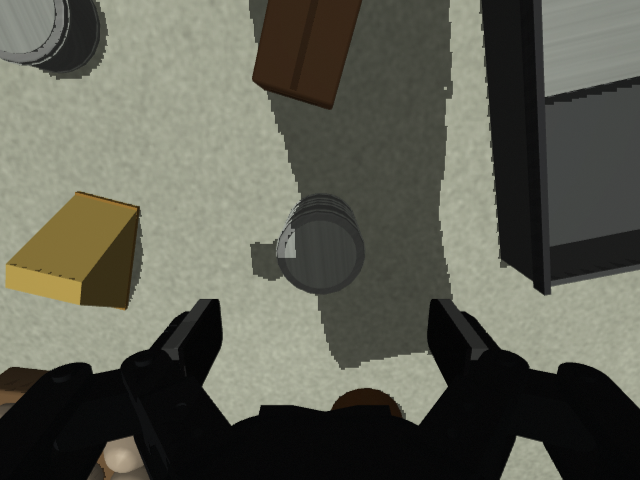

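```bash
python3 -m jog '[{"dx":25,"dy":5,"dz":-2,"ax":0,"ay":0,"az":0},{"dx":25,"dy":0,"dz":0,"ax":0,"ay":0,"az":0},{"dx":25,"dy":0,"dz":0,"ax":0,"ay":0,"az":0},{"dx":22,"dy":0,"dz":0,"ax":0,"ay":0,"az":0},{"dx":0,"dy":0,"dz":0,"ax":0,"ay":0,"az":0}]'
python3 -c "
from h import *
to(.5965,.0955,.040,88.3)"
```

```text
time_s: 4.6
tcp_pos: [0.5939, 0.0905, 0.1944]
orientation: [[0.003, -0.999, 0.032], [-0.004, 0.032, 0.999], [-1.0, -0.003, -0.003]]
wrist_force: [-0.7, -0.1, 0.5]
gripper_width: 0.0853
t 4.6 grasp pt [594.3  89.9  39.4] jaw 88.18 w 85.3 q1,q6 [0.15 0.18] F [-0.7 -0.1  0.5]
 shift cur axes mm [-0.6 -2.4  5.1]  in final axes [-0.6 -2.5  5.1]  turn [-0.002 -0.003  0.003]
```

```bash
python3 -m jog '[{"dx":0,"dy":-2,"dz":5,"ax":0,"ay":-0.003,"az":0.003},{"dx":0,"dy":0,"dz":0,"ax":0,"ay":0,"az":0}]'
python3 -c "
from h import *
to(.5965,.0955,.040,88.3)"
python3 -m jog '[{"dx":0,"dy":0,"dz":0,"ax":0,"ay":0,"az":0},{"dx":0,"dy":0,"dz":0,"ax":0,"ay":0,"az":0},{"dx":0,"dy":0,"dz":0,"ax":0,"ay":0,"az":0},{"dx":0,"dy":0,"dz":0,"ax":0,"ay":0,"az":0},{"dx":0,"dy":0,"dz":0,"ax":0,"ay":0,"az":0},{"dx":0,"dy":0,"dz":0,"ax":0,"ay":0,"az":0},{"dx":0,"dy":0,"dz":0,"ax":0,"ay":0,"az":0},{"dx":0,"dy":0,"dz":0,"ax":0,"ay":0,"az":0}]' 1 40
python3 -c "
from h import *
to(.5965,.0955,.140,88.3)"
```

```text
time_s: 4.8
tcp_pos: [0.5961, 0.0944, 0.1962]
orientation: [[0.0, -0.999, 0.034], [-0.0, 0.034, 0.999], [-1.0, -0.0, -0.0]]
wrist_force: [-0.5, 0.1, 0.7]
gripper_width: 0.0854
t 4.8 grasp pt [596.1  94.4  41.2] jaw 88.07 w 85.4 q1,q6 [0.16 0.19] F [-0.5  0.1  0.7]
 shift cur axes mm [ 1.2 -0.4  1.1]  in final axes [ 1.2 -0.4  1.1]  turn [-0.004 -0.     0.   ]
time_s: 5.6
tcp_pos: [0.5974, 0.0946, 0.1999]
orientation: [[0.005, -0.999, 0.033], [0.0, 0.033, 0.999], [-1.0, -0.005, 0.0]]
wrist_force: [0.4, 0.9, -1.8]
gripper_width: 0.0509
t 5.6 grasp pt [598.2  94.6  44.9] jaw 88.08 w 50.9 q1,q6 [0.16 0.19] F [ 0.4  0.9 -1.8]
 shift cur axes mm [-95.1   0.5   0.9]  in final axes [-95.1   1.    0.9]  turn [-0.004  0.     0.005]
```

```bash
python3 -m jog '[{"dx":-20,"dy":0,"dz":0,"ax":0,"ay":0,"az":0.005},{"dx":-30,"dy":0,"dz":0,"ax":0,"ay":0,"az":0},{"dx":-30,"dy":0,"dz":0,"ax":0,"ay":0,"az":0},{"dx":-20,"dy":0,"dz":0,"ax":0,"ay":0,"az":0},{"dx":0,"dy":0,"dz":0,"ax":0,"ay":0,"az":0}]'
python3 -c "
from h import *
to(.4468,-.297,.140,88.35)"
```

```text
time_s: 6.1
tcp_pos: [0.5962, 0.0944, 0.3008]
orientation: [[-0.005, -0.999, 0.033], [-0.001, 0.033, 0.999], [-1.0, 0.005, -0.001]]
wrist_force: [1.2, 0.3, -0.5]
gripper_width: 0.0516
t 6.1 grasp pt [595.3  94.3 145.8] jaw 88.09 w 51.6 q1,q6 [0.16 0.19] F [ 1.2  0.3 -0.5]
 shift cur axes mm [   6.8  136.2 -396.1]  in final axes [   5.8  138.1 -395.5]  turn [-0.005 -0.001 -0.005]
```

```bash
python3 -m jog '[{"dx":0,"dy":7,"dz":-19,"ax":0,"ay":0,"az":-0.005},{"dx":0,"dy":13,"dz":-38,"ax":0,"ay":0,"az":0},{"dx":0,"dy":13,"dz":-38,"ax":0,"ay":0,"az":0},{"dx":0,"dy":13,"dz":-38,"ax":0,"ay":0,"az":0},{"dx":0,"dy":13,"dz":-38,"ax":0,"ay":0,"az":0},{"dx":0,"dy":13,"dz":-38,"ax":0,"ay":0,"az":0},{"dx":0,"dy":13,"dz":-38,"ax":0,"ay":0,"az":0},{"dx":0,"dy":13,"dz":-38,"ax":0,"ay":0,"az":0},{"dx":0,"dy":13,"dz":-38,"ax":0,"ay":0,"az":0},{"dx":0,"dy":13,"dz":-38,"ax":0,"ay":0,"az":0},{"dx":0,"dy":6,"dz":-15,"ax":0,"ay":0,"az":0},{"dx":0,"dy":0,"dz":0,"ax":0,"ay":0,"az":0}]'
python3 - <<'E'
from h import *
to(.4468,-.297,.140,88.35)
img,p,d=cam("wrist"); cv2.imwrite("pics/w2.png",img)
E
```

```text
time_s: 7.3
tcp_pos: [0.4368, -0.2936, 0.2844]
orientation: [[-0.018, -0.999, 0.034], [0.002, 0.034, 0.999], [-1.0, 0.018, 0.001]]
wrist_force: [0.2, 0.6, -1.6]
gripper_width: 0.0511
t 7.3 grasp pt [ 433.9 -293.3  129.5] jaw 88.06 w 51.1 q1,q6 [-0.59 -0.56] F [ 0.2  0.6 -1.6]
 shift cur axes mm [-10.7  -9.9  -3.1]  in final axes [-10.6 -10.1  -3.1]  turn [-0.005  0.001 -0.018]
```

View pics/w2.png

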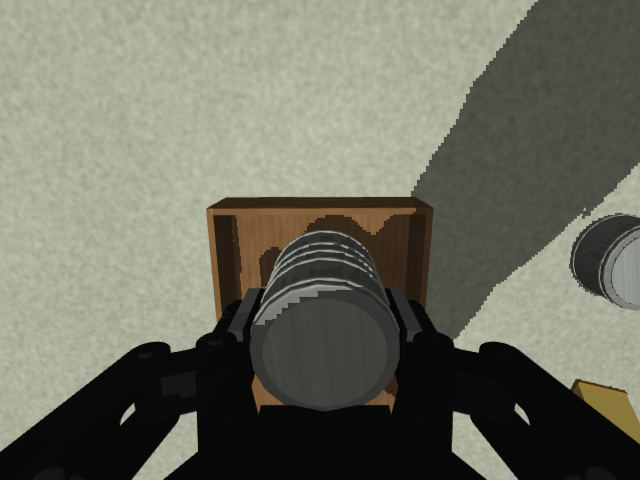

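```bash
python3 -m jog '[{"dx":0,"dy":-10,"dz":-3,"ax":-0.005,"ay":0,"az":-0.018},{"dx":0,"dy":0,"dz":0,"ax":0,"ay":0,"az":0},{"dx":0,"dy":0,"dz":0,"ax":0,"ay":0,"az":0}]'
python3 - <<'E'
from h import *
to(.4468,-.297,.050,88.35)
E
```

```text
time_s: 7.65
tcp_pos: [0.4475, -0.2942, 0.2823]
orientation: [[-0.001, -1.0, 0.026], [0.004, 0.026, 1.0], [-1.0, 0.001, 0.004]]
wrist_force: [0.3, 0.1, -2.4]
gripper_width: 0.0508
t 7.7 grasp pt [ 447.4 -293.6  127.3] jaw 88.54 w 50.8 q1,q6 [-0.58 -0.56] F [ 0.3  0.1 -2.4]
 shift cur axes mm [77.3  0.6 -3.1]  in final axes [77.3  0.6 -2.8]  turn [ 0.003  0.004 -0.001]
```

```bash
python3 -m jog '[{"dx":20,"dy":0,"dz":-3,"ax":0,"ay":0.004,"az":0},{"dx":20,"dy":0,"dz":0,"ax":0,"ay":0,"az":0},{"dx":20,"dy":0,"dz":0,"ax":0,"ay":0,"az":0},{"dx":10,"dy":0,"dz":0,"ax":0,"ay":0,"az":0},{"dx":0,"dy":0,"dz":0,"ax":0,"ay":0,"az":0},{"dx":0,"dy":0,"dz":0,"ax":0,"ay":0,"az":0}]'
python3 - <<'E'
from h import *
to(.4468,-.297,.049,88.35)
E
```

```text
time_s: 8.25
tcp_pos: [0.4508, -0.2934, 0.2115]
orientation: [[0.002, -1.0, 0.017], [-0.001, 0.017, 1.0], [-1.0, -0.002, -0.001]]
wrist_force: [0.3, 0.7, -1.0]
gripper_width: 0.0511
t 8.2 grasp pt [ 451.1 -293.5   56.5] jaw 89.04 w 51.1 q1,q6 [-0.58 -0.56] F [ 0.3  0.7 -1. ]
 shift cur axes mm [ 7.5  4.  -3.7]  in final axes [ 7.5  3.9 -3.7]  turn [ 0.012 -0.001  0.002]
```

```bash
python3 -m jog '[{"dx":3,"dy":4,"dz":-4,"ax":0.01,"ay":0,"az":0},{"dx":4,"dy":0,"dz":0,"ax":0,"ay":0,"az":0},{"dx":0,"dy":0,"dz":0,"ax":0,"ay":0,"az":0},{"dx":0,"dy":0,"dz":0,"ax":0,"ay":0,"az":0}]'
python3 - <<'E'
from h import *
to(.4468,-.297,.049,88.35)
E
```

```text
time_s: 8.65
tcp_pos: [0.4476, -0.2983, 0.2065]
orientation: [[0.005, -1.0, 0.027], [-0.004, 0.027, 1.0], [-1.0, -0.005, -0.003]]
wrist_force: [-0.8, 0.6, -0.9]
gripper_width: 0.051
t 8.7 grasp pt [ 448.4 -298.8   51.5] jaw 88.43 w 51.0 q1,q6 [-0.59 -0.56] F [-0.8  0.6 -0.9]
 shift cur axes mm [2.5 0.9 1.3]  in final axes [2.5 0.9 1.3]  turn [ 0.001 -0.003  0.005]
```

```bash
python3 -m jog '[{"dx":3,"dy":0,"dz":1,"ax":0,"ay":0,"az":0.005},{"dx":1,"dy":0,"dz":0,"ax":0,"ay":0,"az":0},{"dx":0,"dy":0,"dz":0,"ax":0,"ay":0,"az":0}]'
python3 - <<'E'
from h import *
to(.4468,-.297,.049,88.35)
E
```

```text
time_s: 8.95
tcp_pos: [0.4479, -0.2975, 0.2038]
orientation: [[0.001, -1.0, 0.028], [-0.004, 0.028, 1.0], [-1.0, -0.001, -0.004]]
wrist_force: [0.1, 0.1, -2.2]
gripper_width: 0.0504
t 8.9 grasp pt [ 448.1 -298.2   48.8] jaw 88.41 w 50.4 q1,q6 [-0.59 -0.56] F [ 0.1  0.1 -2.2]
 shift cur axes mm [-0.2  1.1  0.5]  in final axes [-0.2  1.1  0.5]  turn [ 0.001 -0.004  0.001]
```

```bash
python3 -m jog '[{"dx":2,"dy":0,"dz":0,"ax":0,"ay":0,"az":0},{"dx":1,"dy":0,"dz":0,"ax":0,"ay":0,"az":0},{"dx":0,"dy":0,"dz":0,"ax":0,"ay":0,"az":0}]'
python3 - <<'E'
from h import *
to(.4468,-.297,.049,88.35)
E
```

```text
time_s: 9.25
tcp_pos: [0.448, -0.2976, 0.204]
orientation: [[0.002, -1.0, 0.028], [-0.005, 0.028, 1.0], [-1.0, -0.002, -0.005]]
wrist_force: [0.2, -0.3, -1.3]
gripper_width: 0.0512
t 9.2 grasp pt [ 448.3 -298.3   49. ] jaw 88.42 w 51.2 q1,q6 [-0.59 -0.56] F [ 0.2 -0.3 -1.3]
 shift cur axes mm [-0.   1.2  0.5]  in final axes [-0.   1.2  0.5]  turn [ 0.001 -0.005  0.002]
```

```bash
python3 -m jog '[{"dx":1,"dy":0,"dz":0,"ax":0,"ay":0,"az":0},{"dx":0,"dy":0,"dz":0,"ax":0,"ay":0,"az":0},{"dx":0,"dy":0,"dz":0,"ax":0,"ay":0,"az":0},{"dx":0,"dy":0,"dz":0,"ax":0,"ay":0,"az":0},{"dx":0,"dy":0,"dz":0,"ax":0,"ay":0,"az":0},{"dx":-20,"dy":0,"dz":0,"ax":0,"ay":0,"az":0},{"dx":-40,"dy":0,"dz":0,"ax":0,"ay":0,"az":0},{"dx":-40,"dy":0,"dz":0,"ax":0,"ay":0,"az":0},{"dx":-20,"dy":0,"dz":0,"ax":0,"ay":0,"az":0},{"dx":0,"dy":0,"dz":0,"ax":0,"ay":0,"az":0}]' -0.65
python3 - <<'E'
from h import *
to(.6135,-.0763,.14,72)
img,p,d=cam("wrist"); cv2.imwrite("pics/w3.png",img)
img,p,d=cam("top")
for m,st in clusters(p):
    q=p[m]; 
    zt=np.percentile(q[:,2],98); t=q[q[:,2]>zt-.006]; print(st[:2],zt,np.round(rect(t)[0],1),np.round(rect(t)[1],1))
E
```

```text
time_s: 10.25
tcp_pos: [0.4474, -0.2966, 0.3249]
orientation: [[-0.001, -1.0, 0.027], [-0.003, 0.027, 1.0], [-1.0, 0.001, -0.003]]
wrist_force: [1.3, -0.9, 0.3]
gripper_width: 0.0704
t 10.2 grasp pt [ 447.2 -297.1  169.9] jaw 88.43 w 70.4 q1,q6 [-0.58 -0.56] F [ 1.3 -0.9  0.3]
 shift cur axes mm [  29.1 -160.   224.9]  in final axes [ 29.9 -89.9 260.9]  turn [ 0.287 -0.003 -0.001]
[356 141] 0.05961313663906071 [ 775.5 -113. ] [122.3  75. ]
[263 143] 0.10824058804196938 [775.6 127.6] [56.6 56.3]
[466 194] 0.06466235106644132 [ 692.  -297.4] [46.  21.4]
[361 229] 0.0642225139744726 [611.7 -76.1] [44.8 25.1]
[154 233] 0.09597008282104905 [445.6 271.4] [24.2 25.1]
[449 248] 0.29533515139561284 [ 449.3 -272. ] [26.1 70.8]
[273 292] 0.04195557015470643 [465.5  93.3] [49.9 84.8]
[360 309] 0.0381718543825184 [453.  -76.4] [60.4 59.9]
```

View pics/w3.png

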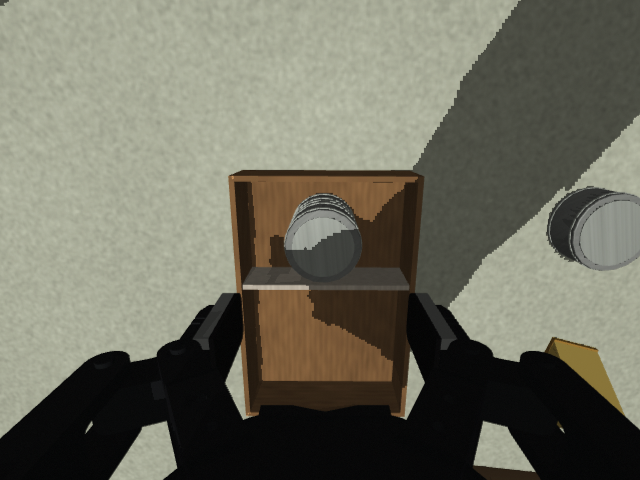

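```bash
python3 -m jog '[{"dx":0,"dy":0,"dz":0,"ax":0.143,"ay":0,"az":0},{"dx":0,"dy":0,"dz":0,"ax":0.143,"ay":0,"az":0},{"dx":0,"dy":-14,"dz":40,"ax":0,"ay":0,"az":0},{"dx":0,"dy":-14,"dz":40,"ax":0,"ay":0,"az":0},{"dx":0,"dy":-14,"dz":40,"ax":0,"ay":0,"az":0},{"dx":0,"dy":-14,"dz":40,"ax":0,"ay":0,"az":0},{"dx":0,"dy":-14,"dz":40,"ax":0,"ay":0,"az":0},{"dx":0,"dy":-7,"dz":21,"ax":0,"ay":0,"az":0},{"dx":0,"dy":0,"dz":0,"ax":0,"ay":0,"az":0}]' -1
python3 - <<'E'
from h import *
to(.6135,-.0763,.14,72)
img,p,d=cam("wrist"); cv2.imwrite("pics/w4.png",img)
for m,st in clusters(p,zmin=.01,amin=300):
    q=p[m]; c=q.mean(0)
    if abs(c[0]-.61)<.06 and abs(c[1]+.076)<.06:
        for a in (.01,.058): 
            r=rect(q[q[:,2]>a]); print(r)
            u=np.array([np.cos(np.radians(-18)),np.sin(np.radians(-18))]); w=np.array([-u[1],u[0]])
            e=q[q[:,2]>a][:,:2]*1000; print("along x",(e@u).min(),(e@u).max(),"thick",(e@w).min(),(e@w).max(), "c target",np.array([613.5,-76.3])@u,np.array([613.5,-76.3])@w)
E
```

```text
time_s: 11.25
tcp_pos: [0.5898, -0.104, 0.302]
orientation: [[-0.027, -0.945, 0.325], [0.007, 0.325, 0.946], [-1.0, 0.028, -0.002]]
wrist_force: [0.7, -0.6, -0.2]
gripper_width: 0.0851
t 11.2 grasp pt [ 585.6 -102.9  147. ] jaw 71.04 w 85.1 q1,q6 [-0.18  0.16] F [ 0.7 -0.6 -0.2]
 shift cur axes mm [  6.5 -13.6  33.9]  in final axes [  7.  -14.   33.7]  turn [-0.017 -0.002 -0.028]
((614.73291015625, -206.119140625), (394.650390625, 271.7803955078125), 45.28292465209961)
along x 453.9626824195912 760.3242841314384 thick -178.61669462008393 182.52900980022292 c target 607.0511694178851 117.01631385571001
((614.2548217773438, -185.77484130859375), (107.87309265136719, 306.754638671875), 19.26588249206543)
along x 568.8126512939107 760.3242841314384 thick -91.38503997281718 158.75520291669764 c target 607.0511694178851 117.01631385571001
((612.023681640625, -74.73310852050781), (45.26411819458008, 76.39403533935547), 73.04981994628906)
along x 566.8784690799681 643.4879794467503 thick 94.90798902072659 140.93385714162162 c target 607.0511694178851 117.01631385571001
((611.8866577148438, -74.62459564208984), (45.263450622558594, 20.72296905517578), 73.4788589477539)
along x 594.3244884526988 615.6309474691586 thick 95.28353278937387 140.7827162601734 c target 607.0511694178851 117.01631385571001
```

View pics/w4.png

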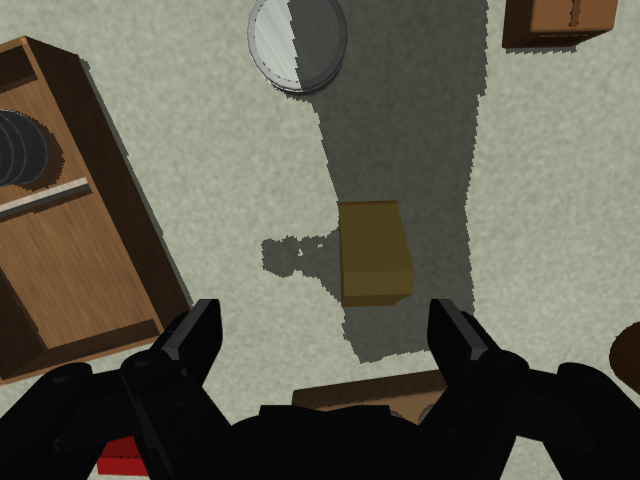

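```bash
python3 -m jog '[{"dx":0,"dy":-7,"dz":17,"ax":-0.02,"ay":-0.002,"az":-0.028},{"dx":20,"dy":-7,"dz":16,"ax":0,"ay":0,"az":0},{"dx":20,"dy":0,"dz":0,"ax":0,"ay":0,"az":0},{"dx":0,"dy":0,"dz":0,"ax":0,"ay":0,"az":0}]' -1
python3 - <<'E'
from h import *
to(.6127,-.0757,.03,72.3)
E
```

```text
time_s: 11.7
tcp_pos: [0.6114, -0.0792, 0.2572]
orientation: [[-0.002, -0.951, 0.308], [-0.001, 0.308, 0.951], [-1.0, 0.002, -0.002]]
wrist_force: [-0.8, 0.3, -1.5]
gripper_width: 0.085
t 11.7 grasp pt [611.  -79.3 102.2] jaw 72.04 w 85.0 q1,q6 [-0.13  0.19] F [-0.8  0.3 -1.5]
 shift cur axes mm [72.2 -0.3  3.8]  in final axes [72.2 -0.2  3.7]  turn [-0.005 -0.002 -0.002]
```

```bash
python3 -m jog '[{"dx":20,"dy":0,"dz":4,"ax":-0.004,"ay":-0.002,"az":-0.002},{"dx":25,"dy":0,"dz":0,"ax":0,"ay":0,"az":0},{"dx":23,"dy":0,"dz":0,"ax":0,"ay":0,"az":0},{"dx":0,"dy":0,"dz":0,"ax":0,"ay":0,"az":0},{"dx":0,"dy":0,"dz":0,"ax":0,"ay":0,"az":0}]' -1
python3 - <<'E'
from h import *
to(.6127,-.0757,.03,72.3)
E
```

```text
time_s: 12.2
tcp_pos: [0.6123, -0.0785, 0.1904]
orientation: [[0.004, -0.951, 0.308], [-0.001, 0.308, 0.951], [-1.0, -0.004, 0.001]]
wrist_force: [0.3, 0.5, -0.2]
gripper_width: 0.0851
t 12.2 grasp pt [612.9 -78.6  35.4] jaw 72.04 w 85.1 q1,q6 [-0.13  0.19] F [ 0.3  0.5 -0.2]
 shift cur axes mm [5.4 0.5 2.8]  in final axes [5.4 0.5 2.8]  turn [-0.004  0.001  0.004]
```

```bash
python3 -m jog '[{"dx":6,"dy":0,"dz":3,"ax":-0.004,"ay":0,"az":0.004},{"dx":0,"dy":0,"dz":0,"ax":0,"ay":0,"az":0}]' -1;  python3 -m jog '[{"dx":0,"dy":0,"dz":0,"ax":0,"ay":0,"az":0},{"dx":0,"dy":0,"dz":0,"ax":0,"ay":0,"az":0},{"dx":0,"dy":0,"dz":0,"ax":0,"ay":0,"az":0},{"dx":0,"dy":0,"dz":0,"ax":0,"ay":0,"az":0},{"dx":0,"dy":0,"dz":0,"ax":0,"ay":0,"az":0},{"dx":0,"dy":0,"dz":0,"ax":0,"ay":0,"az":0},{"dx":0,"dy":0,"dz":0,"ax":0,"ay":0,"az":0},{"dx":0,"dy":0,"dz":0,"ax":0,"ay":0,"az":0}]' 1 40
python3 - <<'E'
from h import *
to(.6127,-.0757,.03,72.3)
E
```

```text
time_s: 12.4
tcp_pos: [0.6141, -0.0762, 0.1867]
orientation: [[0.003, -0.952, 0.305], [0.0, 0.305, 0.952], [-1.0, -0.003, 0.001]]
wrist_force: [0.5, 0.3, -0.9]
gripper_width: 0.0854
time_s: 13.2
tcp_pos: [0.6151, -0.0763, 0.1891]
orientation: [[0.006, -0.952, 0.305], [-0.0, 0.305, 0.952], [-1.0, -0.006, 0.002]]
wrist_force: [0.3, -0.4, 0.8]
gripper_width: 0.0446
t 13.2 grasp pt [616.1 -76.3  34.1] jaw 72.25 w 44.6 q1,q6 [-0.12  0.19] F [ 0.3 -0.4  0.8]
 shift cur axes mm [ 4.1  2.5 -0.2]  in final axes [ 4.1  2.5 -0.2]  turn [-0.001  0.002  0.006]
```

```bash
python3 -m jog '[{"dx":-20,"dy":0,"dz":0,"ax":0,"ay":0,"az":0.003},{"dx":-30,"dy":0,"dz":0,"ax":0,"ay":0,"az":0},{"dx":-30,"dy":0,"dz":0,"ax":0,"ay":0,"az":0},{"dx":-20,"dy":0,"dz":0,"ax":0,"ay":0,"az":0},{"dx":0,"dy":0,"dz":0,"ax":-0.14,"ay":0,"az":0},{"dx":0,"dy":0,"dz":0,"ax":-0.14,"ay":0,"az":0},{"dx":0,"dy":0,"dz":0,"ax":0,"ay":0,"az":0}]'
python3 - <<'E'
from h import *
to(.551,-.300,.139,88.35)
E
```

```text
time_s: 13.9
tcp_pos: [0.6131, -0.076, 0.2902]
orientation: [[-0.003, -1.0, 0.021], [0.002, 0.021, 1.0], [-1.0, 0.003, 0.002]]
wrist_force: [0.4, 0.3, -2.7]
gripper_width: 0.0447
t 13.9 grasp pt [612.7 -75.7 135.2] jaw 88.82 w 44.7 q1,q6 [-0.12 -0.1 ] F [ 0.4  0.3 -2.7]
 shift cur axes mm [  -4.    57.5 -225.3]  in final axes [  -3.8   55.6 -225.7]  turn [ 0.008  0.002 -0.003]
```

```bash
python3 -m jog '[{"dx":-1,"dy":5,"dz":-19,"ax":0.008,"ay":0.002,"az":-0.003},{"dx":-1,"dy":10,"dz":-38,"ax":0,"ay":0,"az":0},{"dx":-1,"dy":10,"dz":-38,"ax":0,"ay":0,"az":0},{"dx":-1,"dy":10,"dz":-38,"ax":0,"ay":0,"az":0},{"dx":-1,"dy":10,"dz":-38,"ax":0,"ay":0,"az":0},{"dx":-1,"dy":8,"dz":-38,"ax":0,"ay":0,"az":0},{"dx":0,"dy":3,"dz":-10,"ax":0,"ay":0,"az":0},{"dx":0,"dy":0,"dz":0,"ax":0,"ay":0,"az":0}]'
python3 - <<'E'
from h import *
to(.551,-.300,.139,88.35)
img,p,d=cam("wrist"); cv2.imwrite("pics/w5.png",img)
E
```

```text
time_s: 14.7
tcp_pos: [0.5458, -0.2985, 0.2918]
orientation: [[-0.005, -0.999, 0.053], [0.003, 0.053, 0.999], [-1.0, 0.005, 0.003]]
wrist_force: [-0.0, 0.2, -1.7]
gripper_width: 0.0447
t 14.7 grasp pt [ 545.  -298.   136.8] jaw 86.94 w 44.7 q1,q6 [-0.5  -0.45] F [-0.   0.2 -1.7]
 shift cur axes mm [-2.3 -5.2 -1.2]  in final axes [-2.2 -5.2 -1.4]  turn [-0.025  0.003 -0.005]
```

View pics/w5.png

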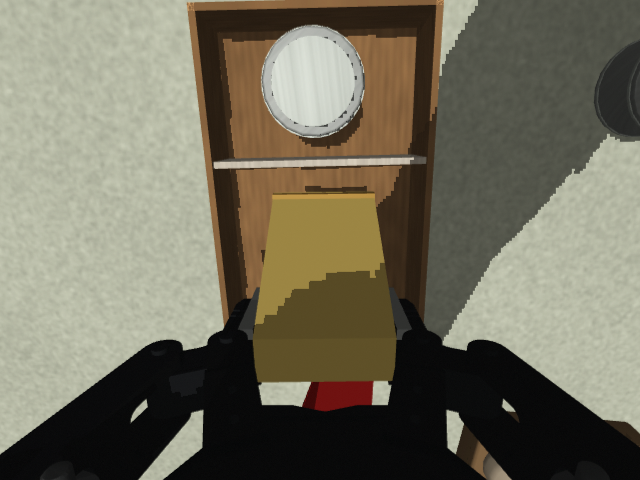

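```bash
python3 -m jog '[{"dx":0,"dy":-5,"dz":-1,"ax":-0.025,"ay":0.003,"az":-0.005},{"dx":0,"dy":0,"dz":0,"ax":0,"ay":0,"az":0},{"dx":0,"dy":0,"dz":0,"ax":0,"ay":0,"az":0}]'
python3 - <<'E'
from h import *
to(.551,-.300,.139,88.35)
img,p,d=cam("wrist")
m=np.zeros(img.shape[:2],bool); m[180:390,240:410]=1
m&=(p[...,2]>.09)&(img[...,0]<90)&(img[...,2]>60)
q=p[m]; zt=np.percentile(q[:,2],98); print(zt,q[:,2].min()); 
u=np.array([np.cos(np.radians(-1.65)),np.sin(np.radians(-1.65))]); w=np.array([-u[1],u[0]]); e=(q[:,:2]*1000-[506.3,-298.7])
print("whole x",np.percentile(e@u,[1,99]),"y",np.percentile(e@w,[1,99])); t=q[:,2]>zt-.006; print("top x",np.percentile(e[t]@u,[1,99]))
E
```

```text
time_s: 15.05
tcp_pos: [0.5525, -0.2957, 0.2911]
orientation: [[-0.001, -1.0, 0.023], [0.002, 0.023, 1.0], [-1.0, 0.001, 0.002]]
wrist_force: [-0.6, -0.3, -2.3]
gripper_width: 0.0446
t 15.1 grasp pt [ 552.4 -295.5  136.1] jaw 88.67 w 44.6 q1,q6 [-0.49 -0.47] F [-0.6 -0.3 -2.3]
 shift cur axes mm [-2.9  1.4 -4.3]  in final axes [-2.9  1.3 -4.3]  turn [ 0.006  0.002 -0.001]
0.16407946729687722 0.10023169712885016
whole x [-1.73966399 49.37069185] y [-17.52228081  26.81062323]
top x [30.52980886 49.93483178]
```

```bash
python3 -m jog '[{"dx":15,"dy":0,"dz":-4,"ax":0.006,"ay":0.002,"az":0},{"dx":25,"dy":0,"dz":0,"ax":0,"ay":0,"az":0},{"dx":25,"dy":0,"dz":0,"ax":0,"ay":0,"az":0},{"dx":15,"dy":0,"dz":0,"ax":0,"ay":0,"az":0},{"dx":0,"dy":0,"dz":0,"ax":0,"ay":0,"az":0},{"dx":0,"dy":0,"dz":0,"ax":0,"ay":0,"az":0}]'
python3 - <<'E'
from h import *
to(.5517,-.300,.040,88.35)
E
```

```text
time_s: 15.7
tcp_pos: [0.5531, -0.2978, 0.2051]
orientation: [[-0.001, -1.0, 0.027], [-0.001, 0.027, 1.0], [-1.0, 0.001, -0.001]]
wrist_force: [1.0, 0.1, -2.6]
gripper_width: 0.0447
t 15.7 grasp pt [ 553.  -297.9   50.1] jaw 88.44 w 44.7 q1,q6 [-0.49 -0.47] F [ 1.   0.1 -2.6]
 shift cur axes mm [10.1  1.4 -2.3]  in final axes [10.1  1.4 -2.3]  turn [ 0.002 -0.001 -0.001]
```

```bash
python3 -m jog '[{"dx":5,"dy":1,"dz":-2,"ax":0,"ay":0,"az":0},{"dx":5,"dy":0,"dz":0,"ax":0,"ay":0,"az":0},{"dx":0,"dy":0,"dz":0,"ax":0,"ay":0,"az":0},{"dx":0,"dy":0,"dz":0,"ax":0,"ay":0,"az":0}]'
python3 - <<'E'
from h import *
to(.5517,-.300,.040,88.35)
E
```

```text
time_s: 16.1
tcp_pos: [0.5529, -0.3005, 0.1963]
orientation: [[0.002, -1.0, 0.027], [-0.003, 0.027, 1.0], [-1.0, -0.002, -0.002]]
wrist_force: [0.1, -0.9, -2.5]
gripper_width: 0.0446
t 16.1 grasp pt [ 553.3 -300.9   41.3] jaw 88.43 w 44.6 q1,q6 [-0.5  -0.47] F [ 0.1 -0.9 -2.5]
 shift cur axes mm [1.3 1.2 0.4]  in final axes [1.3 1.2 0.4]  turn [ 0.001 -0.002  0.002]
```

```bash
python3 -m jog '[{"dx":3,"dy":0,"dz":0,"ax":0,"ay":0,"az":0},{"dx":1,"dy":0,"dz":0,"ax":0,"ay":0,"az":0}]'; python3 -m jog '[{"dx":0,"dy":0,"dz":0,"ax":0,"ay":0,"az":0},{"dx":0,"dy":0,"dz":0,"ax":0,"ay":0,"az":0},{"dx":0,"dy":0,"dz":0,"ax":0,"ay":0,"az":0},{"dx":0,"dy":0,"dz":0,"ax":0,"ay":0,"az":0},{"dx":0,"dy":0,"dz":0,"ax":0,"ay":0,"az":0},{"dx":-20,"dy":0,"dz":0,"ax":0,"ay":0,"az":0},{"dx":-40,"dy":0,"dz":0,"ax":0,"ay":0,"az":0},{"dx":-40,"dy":0,"dz":0,"ax":0,"ay":0,"az":0},{"dx":-20,"dy":0,"dz":0,"ax":0,"ay":0,"az":0},{"dx":0,"dy":0,"dz":0,"ax":0,"ay":0,"az":0}]' -0.65
python3 - <<'E'
from h import *
to(.446,.271,.17,100.4)
to(.446,.271,.17,88.35)
img,p,d=cam("wrist"); cv2.imwrite("pics/w6.png",img)
E
```

```text
time_s: 16.3
tcp_pos: [0.5533, -0.3007, 0.1933]
orientation: [[0.004, -1.0, 0.027], [-0.003, 0.027, 1.0], [-1.0, -0.004, -0.003]]
wrist_force: [-2.4, 0.6, 2.3]
gripper_width: 0.0448
time_s: 17.3
tcp_pos: [0.5528, -0.3002, 0.3172]
orientation: [[0.003, -1.0, 0.027], [-0.003, 0.027, 1.0], [-1.0, -0.003, -0.003]]
wrist_force: [0.5, -0.4, -0.1]
gripper_width: 0.0703
t 17.3 grasp pt [ 553.3 -300.7  162.2] jaw 88.43 w 70.3 q1,q6 [-0.5  -0.47] F [ 0.5 -0.4 -0.1]
 shift cur axes mm [ -9.9 122.3 568. ]  in final axes [ -7.8   1.9 581.1]  turn [-0.209 -0.003  0.003]
t 17.3 grasp pt [ 553.3 -300.7  162.2] jaw 88.43 w 70.3 q1,q6 [-0.5  -0.47] F [ 0.5 -0.4 -0.1]
 shift cur axes mm [ -9.9 122.3 568. ]  in final axes [ -7.8 123.2 567.9]  turn [ 0.001 -0.003  0.003]
```

View pics/w6.png

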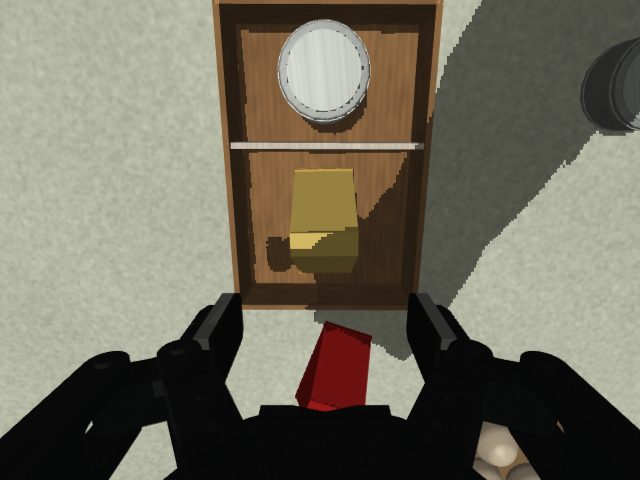

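```bash
python3 -m jog '[{"dx":-8,"dy":0,"dz":0,"ax":-0.105,"ay":-0.003,"az":0.003},{"dx":0,"dy":0,"dz":20,"ax":-0.105,"ay":0,"az":0},{"dx":0,"dy":0,"dz":48,"ax":0,"ay":0,"az":0},{"dx":0,"dy":0,"dz":48,"ax":0,"ay":0,"az":0},{"dx":0,"dy":0,"dz":48,"ax":0,"ay":0,"az":0},{"dx":0,"dy":0,"dz":48,"ax":0,"ay":0,"az":0},{"dx":0,"dy":0,"dz":48,"ax":0,"ay":0,"az":0},{"dx":0,"dy":0,"dz":48,"ax":0,"ay":0,"az":0},{"dx":0,"dy":0,"dz":48,"ax":0,"ay":0,"az":0},{"dx":0,"dy":0,"dz":48,"ax":0,"ay":0,"az":0},{"dx":0,"dy":0,"dz":48,"ax":0,"ay":0,"az":0},{"dx":0,"dy":0,"dz":0,"ax":0,"ay":0,"az":0}]' -0.18
python3 - <<'E'
from h import *
to(.446,.271,.17,100.4)
E
```

```text
time_s: 18.55
tcp_pos: [0.4601, 0.1587, 0.3048]
orientation: [[-0.023, -0.982, -0.185], [0.003, -0.186, 0.983], [-1.0, 0.022, 0.007]]
wrist_force: [0.7, 0.1, -0.1]
gripper_width: 0.0502
t 18.6 grasp pt [456.5 159.1 149.9] jaw 100.68 w 50.2 q1,q6 [0.33 0.14] F [ 0.7  0.1 -0.1]
 shift cur axes mm [-19.5  -6.5 113.1]  in final axes [-20.2  -6.4 113. ]  turn [ 0.005  0.007 -0.022]
```

```bash
python3 -m jog '[{"dx":-5,"dy":-2,"dz":38,"ax":0.005,"ay":0.007,"az":-0.022},{"dx":-5,"dy":-2,"dz":38,"ax":0,"ay":0,"az":0},{"dx":-5,"dy":-2,"dz":36,"ax":0,"ay":0,"az":0},{"dx":0,"dy":0,"dz":0,"ax":0,"ay":0,"az":0},{"dx":0,"dy":0,"dz":0,"ax":0,"ay":0,"az":0}]' -0.18
python3 - <<'E'
from h import *
to(.446,.271,.087,100.4)
img,p,d=cam("wrist"); cv2.imwrite("pics/w7.png",img)
m=(p[...,2]>.088)&(p[...,2]<.105)&(abs(p[...,0]-.446)<.04)&(abs(p[...,1]-.271)<.04)
print(rect(p[m]),m.sum())
E
```

```text
time_s: 19.05
tcp_pos: [0.4429, 0.2715, 0.3122]
orientation: [[-0.008, -0.983, -0.181], [-0.008, -0.181, 0.983], [-1.0, 0.01, -0.006]]
wrist_force: [-0.0, 0.7, -0.8]
gripper_width: 0.0507
t 19.1 grasp pt [441.6 270.3 157.2] jaw 100.46 w 50.7 q1,q6 [0.55 0.37] F [-0.   0.7 -0.8]
 shift cur axes mm [70.2 -3.6 -0.7]  in final axes [70.2 -3.  -1.1]  turn [ 0.001 -0.006 -0.01 ]
((444.5060119628906, 272.5920715332031), (24.308332443237305, 23.969457626342773), 10.20855712890625) 1812
```

View pics/w7.png

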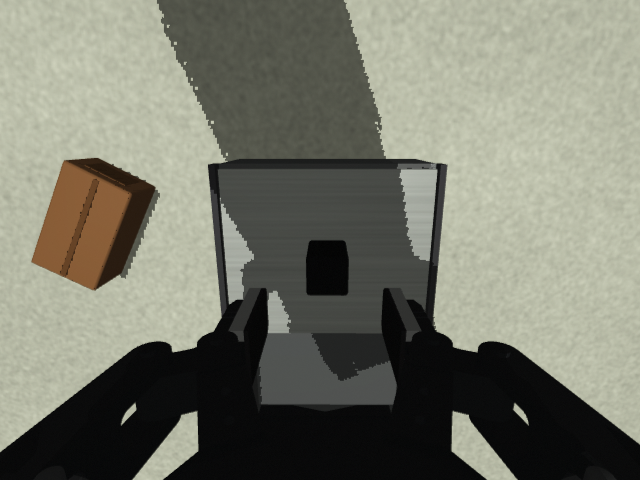

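```bash
python3 -m jog '[{"dx":15,"dy":-3,"dz":0,"ax":0,"ay":-0.006,"az":-0.01},{"dx":20,"dy":0,"dz":0,"ax":0,"ay":0,"az":0},{"dx":18,"dy":0,"dz":0,"ax":0,"ay":0,"az":0},{"dx":5,"dy":0,"dz":0,"ax":0,"ay":0,"az":0},{"dx":0,"dy":0,"dz":0,"ax":0,"ay":0,"az":0}]' -0.18
python3 - <<'E'
from h import *
to(.4455,.2715,.087,100.4)
E
```

```text
time_s: 19.6
tcp_pos: [0.4467, 0.2644, 0.25]
orientation: [[-0.002, -0.985, -0.172], [-0.003, -0.172, 0.985], [-1.0, 0.003, -0.003]]
wrist_force: [0.3, -1.0, 1.5]
gripper_width: 0.0505
t 19.6 grasp pt [446.4 263.9  95. ] jaw 99.92 w 50.5 q1,q6 [0.53 0.36] F [ 0.3 -1.   1.5]
 shift cur axes mm [ 7.9 -0.   7.2]  in final axes [ 8.  -0.1  7.2]  turn [-0.008 -0.003 -0.003]
```

```bash
python3 -m jog '[{"dx":3,"dy":0,"dz":7,"ax":-0.008,"ay":-0.003,"az":-0.003},{"dx":4,"dy":0,"dz":0,"ax":0,"ay":0,"az":0},{"dx":0,"dy":0,"dz":0,"ax":0,"ay":0,"az":0}]' -0.18
python3 - <<'E'
from h import *
to(.4455,.2715,.087,100.4)
E
```

```text
time_s: 19.9
tcp_pos: [0.4463, 0.2709, 0.2438]
orientation: [[0.002, -0.984, -0.179], [0.001, -0.179, 0.984], [-1.0, -0.002, 0.001]]
wrist_force: [-0.5, -0.7, 0.2]
gripper_width: 0.0506
t 19.9 grasp pt [446.6 271.2  88.8] jaw 100.30 w 50.6 q1,q6 [0.55 0.37] F [-0.5 -0.7  0.2]
 shift cur axes mm [1.8 0.7 0.7]  in final axes [1.8 0.7 0.7]  turn [-0.002  0.001  0.002]
```

```bash
python3 -m jog '[{"dx":0,"dy":0,"dz":0,"ax":0,"ay":0,"az":0},{"dx":0,"dy":0,"dz":0,"ax":0,"ay":0,"az":0},{"dx":0,"dy":0,"dz":0,"ax":0,"ay":0,"az":0},{"dx":0,"dy":0,"dz":0,"ax":0,"ay":0,"az":0},{"dx":0,"dy":0,"dz":0,"ax":0,"ay":0,"az":0}]' 1 30
python3 - <<'E'
from h import *
to(.5577,.2923,.087,100.4)
E
```

```text
time_s: 20.4
tcp_pos: [0.4465, 0.2719, 0.2447]
orientation: [[0.003, -0.984, -0.18], [0.003, -0.18, 0.984], [-1.0, -0.004, 0.002]]
wrist_force: [0.2, 1.6, -2.2]
gripper_width: 0.0235
t 20.4 grasp pt [447.  272.3  89.7] jaw 100.38 w 23.5 q1,q6 [0.55 0.37] F [ 0.2  1.6 -2.2]
 shift cur axes mm [ 3.10e+00 -1.13e+02  1.00e-01]  in final axes [   2.7 -113.     0. ]  turn [-0.     0.002  0.004]
```

```bash
python3 -m jog '[{"dx":0,"dy":-10,"dz":0,"ax":0,"ay":0.002,"az":0.004},{"dx":0,"dy":-15,"dz":0,"ax":0,"ay":0,"az":0},{"dx":0,"dy":-15,"dz":0,"ax":0,"ay":0,"az":0},{"dx":0,"dy":-15,"dz":0,"ax":0,"ay":0,"az":0},{"dx":0,"dy":0,"dz":0,"ax":0,"ay":0,"az":0}]'
python3 - <<'E'
from h import *
to(.5577,.2923,.089,100.4)
E
```

```text
time_s: 20.9
tcp_pos: [0.5034, 0.2826, 0.2447]
orientation: [[-0.003, -0.984, -0.181], [0.001, -0.181, 0.984], [-1.0, 0.002, 0.001]]
wrist_force: [0.8, 2.1, -1.5]
gripper_width: 0.0234
t 20.9 grasp pt [503.  282.7  89.7] jaw 100.41 w 23.4 q1,q6 [0.51 0.33] F [ 0.8  2.1 -1.5]
 shift cur axes mm [  0.6 -55.1  -0.3]  in final axes [  0.7 -55.1  -0.3]  turn [ 0.     0.001 -0.003]
```

```bash
python3 -m jog '[{"dx":0,"dy":-14,"dz":0,"ax":0,"ay":0,"az":-0.003},{"dx":0,"dy":-14,"dz":0,"ax":0,"ay":0,"az":0},{"dx":0,"dy":-14,"dz":0,"ax":0,"ay":0,"az":0},{"dx":0,"dy":-10,"dz":0,"ax":0,"ay":0,"az":0},{"dx":0,"dy":-3,"dz":0,"ax":0,"ay":0,"az":0},{"dx":0,"dy":0,"dz":0,"ax":0,"ay":0,"az":0}]'
python3 - <<'E'
from h import *
to(.5577,.2923,.089,100.4)
E
```

```text
time_s: 21.5
tcp_pos: [0.558, 0.2927, 0.2448]
orientation: [[-0.004, -0.984, -0.181], [0.001, -0.181, 0.984], [-1.0, 0.003, 0.002]]
wrist_force: [0.4, 1.0, 0.0]
gripper_width: 0.0234
t 21.5 grasp pt [557.5 292.8  89.8] jaw 100.42 w 23.4 q1,q6 [0.48 0.3 ] F [0.4 1.  0. ]
 shift cur axes mm [ 0.8  0.4 -0.3]  in final axes [ 0.8  0.4 -0.3]  turn [ 0.     0.002 -0.003]
```

```bash
python3 -m jog '[{"dx":0,"dy":0,"dz":0,"ax":0,"ay":0,"az":-0.003},{"dx":0,"dy":0,"dz":0,"ax":0,"ay":0,"az":0},{"dx":0,"dy":0,"dz":0,"ax":0,"ay":0,"az":0},{"dx":-15,"dy":0,"dz":0,"ax":0,"ay":0,"az":0},{"dx":-30,"dy":0,"dz":0,"ax":0,"ay":0,"az":0},{"dx":-20,"dy":0,"dz":0,"ax":0,"ay":0,"az":0},{"dx":0,"dy":0,"dz":0,"ax":0,"ay":0,"az":0}]' -0.18
python3 - <<'E'
from h import *
to(.4543,-.0763,.15,100.4)
E
```

```text
time_s: 22.2
tcp_pos: [0.5562, 0.2918, 0.3143]
orientation: [[-0.002, -0.983, -0.181], [0.0, -0.181, 0.983], [-1.0, 0.002, 0.0]]
wrist_force: [0.1, -0.5, -0.2]
gripper_width: 0.0504
t 22.2 grasp pt [555.9 291.8 159.3] jaw 100.43 w 50.4 q1,q6 [0.48 0.3 ] F [ 0.1 -0.5 -0.2]
 shift cur axes mm [   9.4  166.8 -343.6]  in final axes [   9.3  166.7 -343.7]  turn [ 0.     0.    -0.002]
```

```bash
python3 -m jog '[{"dx":0,"dy":9,"dz":-19,"ax":0,"ay":0,"az":0},{"dx":0,"dy":20,"dz":-42,"ax":0,"ay":0,"az":0},{"dx":0,"dy":20,"dz":-42,"ax":0,"ay":0,"az":0},{"dx":0,"dy":20,"dz":-42,"ax":0,"ay":0,"az":0},{"dx":0,"dy":20,"dz":-42,"ax":0,"ay":0,"az":0},{"dx":0,"dy":20,"dz":-42,"ax":0,"ay":0,"az":0},{"dx":0,"dy":20,"dz":-42,"ax":0,"ay":0,"az":0},{"dx":0,"dy":20,"dz":-42,"ax":0,"ay":0,"az":0},{"dx":0,"dy":15,"dz":-28,"ax":0,"ay":0,"az":0},{"dx":0,"dy":0,"dz":0,"ax":0,"ay":0,"az":0},{"dx":0,"dy":0,"dz":0,"ax":0,"ay":0,"az":0}]' -1
python3 - <<'E'
from h import *
img,p,d=cam("wrist"); 
m=(p[...,2]>.028)&(p[...,2]<.05)&(abs(p[...,0]-.454)<.045)&(abs(p[...,1]+.076)<.045)
print(rect(p[m]),m.sum())
img,p,d=cam("top"); cv2.imwrite("pics/t2.png",img)
m=(p[...,2]>.088)&(p[...,2]<.105)&(abs(p[...,0]-.55)<.06)&(abs(p[...,1]-.28)<.06); print("grip",rect(p[m]))
to(.4543,-.0763,.15,100.4)
E
```

```text
time_s: 23.3
tcp_pos: [0.4521, -0.0844, 0.3139]
orientation: [[0.006, -0.983, -0.184], [0.002, -0.184, 0.983], [-1.0, -0.006, 0.001]]
wrist_force: [0.1, 0.4, -0.3]
gripper_width: 0.0855
((452.534423828125, -75.1802749633789), (61.88045120239258, 62.61347198486328), 54.2277717590332) 5346
grip ((555.834228515625, 291.12054443359375), (23.833927154541016, 25.01121711730957), 9.792252540588379)
t 23.4 grasp pt [453.3 -83.3 158.9] jaw 100.71 w 85.6 q1,q6 [-0.18 -0.37] F [ 0.4  0.1 -0. ]
 shift cur axes mm [ 8.9 -3.1  6.7]  in final axes [ 8.9 -3.1  6.8]  turn [0.005 0.    0.006]
```

View pics/t2.png

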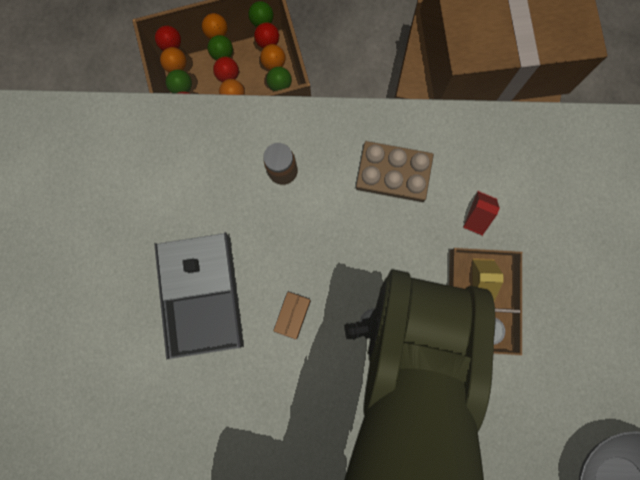

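```bash
python3 -m jog '[{"dx":20,"dy":-3,"dz":7,"ax":0.005,"ay":0,"az":0.006},{"dx":35,"dy":0,"dz":0,"ax":0,"ay":0,"az":0},{"dx":30,"dy":0,"dz":0,"ax":0,"ay":0,"az":0},{"dx":15,"dy":0,"dz":0,"ax":0,"ay":0,"az":0},{"dx":0,"dy":0,"dz":0,"ax":0,"ay":0,"az":0},{"dx":0,"dy":0,"dz":0,"ax":0,"ay":0,"az":0}]' -1
python3 - <<'E'
from h import *
to(.4536,-.0758,.020,100.4)
E
```

```text
time_s: 24.0
tcp_pos: [0.4582, -0.0685, 0.2119]
orientation: [[0.004, -0.981, -0.194], [0.002, -0.194, 0.981], [-1.0, -0.004, 0.001]]
wrist_force: [-0.5, -0.2, -0.1]
gripper_width: 0.0855
t 24.0 grasp pt [458.8 -68.3  56.9] jaw 101.16 w 85.5 q1,q6 [-0.15 -0.34] F [-0.5 -0.2 -0.1]
 shift cur axes mm [36.9  6.  -6.3]  in final axes [36.9  5.8 -6.3]  turn [0.013 0.001 0.004]
```

```bash
python3 -m jog '[{"dx":0,"dy":5,"dz":-5,"ax":0.01,"ay":0,"az":0.004},{"dx":5,"dy":0,"dz":0,"ax":0,"ay":0,"az":0},{"dx":10,"dy":0,"dz":0,"ax":0,"ay":0,"az":0},{"dx":0,"dy":0,"dz":0,"ax":0,"ay":0,"az":0}]' -1
python3 - <<'E'
from h import *
to(.4536,-.0758,.020,100.4)
E
```

```text
time_s: 24.4
tcp_pos: [0.456, -0.0742, 0.1988]
orientation: [[0.005, -0.983, -0.185], [-0.0, -0.185, 0.983], [-1.0, -0.005, -0.001]]
wrist_force: [0.1, 0.9, 0.4]
gripper_width: 0.0849
t 24.4 grasp pt [456.7 -74.3  43.8] jaw 100.64 w 84.9 q1,q6 [-0.16 -0.35] F [0.1 0.9 0.4]
 shift cur axes mm [23.8  2.7 -1.1]  in final axes [23.8  2.6 -1.1]  turn [ 0.004 -0.001  0.005]
```

```bash
python3 -m jog '[{"dx":10,"dy":2,"dz":-1,"ax":0.004,"ay":0,"az":0.005},{"dx":10,"dy":0,"dz":0,"ax":0,"ay":0,"az":0},{"dx":6,"dy":0,"dz":0,"ax":0,"ay":0,"az":0},{"dx":0,"dy":0,"dz":0,"ax":0,"ay":0,"az":0},{"dx":0,"dy":0,"dz":0,"ax":0,"ay":0,"az":0}]' -1
python3 - <<'E'
from h import *
to(.4536,-.0758,.018,100.4)
E
```

```text
time_s: 24.9
tcp_pos: [0.4539, -0.076, 0.17]
orientation: [[-0.001, -0.984, -0.18], [-0.001, -0.18, 0.984], [-1.0, 0.001, -0.001]]
wrist_force: [0.2, -0.0, 0.6]
gripper_width: 0.0854
t 24.9 grasp pt [453.7 -76.2  15. ] jaw 100.34 w 85.4 q1,q6 [-0.17 -0.35] F [ 0.2 -0.   0.6]
 shift cur axes mm [-3.   0.2  0.3]  in final axes [-3.   0.2  0.3]  turn [-0.001 -0.001 -0.001]
```

```bash
python3 -m jog '[{"dx":-3,"dy":0,"dz":0,"ax":0,"ay":0,"az":0},{"dx":0,"dy":0,"dz":0,"ax":0,"ay":0,"az":0},{"dx":0,"dy":0,"dz":0,"ax":0,"ay":0,"az":0},{"dx":0,"dy":0,"dz":0,"ax":0,"ay":0,"az":0},{"dx":0,"dy":0,"dz":0,"ax":0,"ay":0,"az":0},{"dx":0,"dy":0,"dz":0,"ax":0,"ay":0,"az":0}]' 1 40
python3 -m jog '[{"dx":-20,"dy":0,"dz":0,"ax":0,"ay":0,"az":0},{"dx":-35,"dy":0,"dz":0,"ax":0,"ay":0,"az":0},{"dx":-35,"dy":0,"dz":0,"ax":0,"ay":0,"az":0},{"dx":-35,"dy":0,"dz":0,"ax":0,"ay":0,"az":0},{"dx":-10,"dy":0,"dz":0,"ax":0,"ay":0,"az":0},{"dx":0,"dy":0,"dz":0,"ax":0,"ay":0,"az":0}]'
python3 - <<'E'
from h import *
B=np.array([501,281.4]);a=np.radians(10.4);t=B-57*np.array([np.cos(a),np.sin(a)]);print(t)
to(t[0]/1000,t[1]/1000,.14,100.4)
E
```

```text
time_s: 25.5
tcp_pos: [0.4544, -0.076, 0.1747]
orientation: [[0.001, -0.984, -0.18], [-0.001, -0.18, 0.984], [-1.0, -0.001, -0.001]]
wrist_force: [-0.4, -0.2, -1.6]
gripper_width: 0.0611
time_s: 26.1
tcp_pos: [0.4529, -0.0756, 0.3123]
orientation: [[-0.004, -0.984, -0.18], [-0.0, -0.18, 0.984], [-1.0, 0.004, 0.001]]
wrist_force: [-0.0, 0.0, -2.1]
gripper_width: 0.0612
[444.93642616 271.11040872]
t 26.1 grasp pt [452.2 -75.6 157.3] jaw 100.36 w 61.2 q1,q6 [-0.17 -0.35] F [-0.   0.  -2.1]
 shift cur axes mm [ 17.3 -54.6 342.5]  in final axes [ 17.3 -54.8 342.4]  turn [-0.001  0.001 -0.004]
```

```bash
python3 -m jog '[{"dx":0,"dy":-3,"dz":20,"ax":0,"ay":0,"az":-0.004},{"dx":0,"dy":-7,"dz":42,"ax":0,"ay":0,"az":0},{"dx":0,"dy":-7,"dz":42,"ax":0,"ay":0,"az":0},{"dx":0,"dy":-7,"dz":42,"ax":0,"ay":0,"az":0},{"dx":0,"dy":-7,"dz":42,"ax":0,"ay":0,"az":0},{"dx":0,"dy":-7,"dz":42,"ax":0,"ay":0,"az":0},{"dx":0,"dy":-7,"dz":42,"ax":0,"ay":0,"az":0},{"dx":0,"dy":-7,"dz":42,"ax":0,"ay":0,"az":0},{"dx":0,"dy":-3,"dz":20,"ax":0,"ay":0,"az":0},{"dx":0,"dy":0,"dz":0,"ax":0,"ay":0,"az":0},{"dx":0,"dy":0,"dz":0,"ax":0,"ay":0,"az":0}]'
python3 - <<'E'
from h import *
to(.445,.2712,.05,100.4)
img,p,d=cam("wrist"); cv2.imwrite("pics/w8.png",img)
E
```

```text
time_s: 27.2
tcp_pos: [0.4422, 0.2736, 0.2919]
orientation: [[-0.02, -0.984, -0.176], [-0.009, -0.176, 0.984], [-1.0, 0.021, -0.005]]
wrist_force: [0.5, -1.3, -2.3]
gripper_width: 0.061
t 27.2 grasp pt [439.1 272.2 137. ] jaw 100.16 w 61.0 q1,q6 [0.55 0.38] F [ 0.5 -1.3 -2.3]
 shift cur axes mm [86.9 -4.2 -2.4]  in final axes [86.9 -2.4 -2.9]  turn [-0.004 -0.005 -0.021]
```

View pics/w8.png

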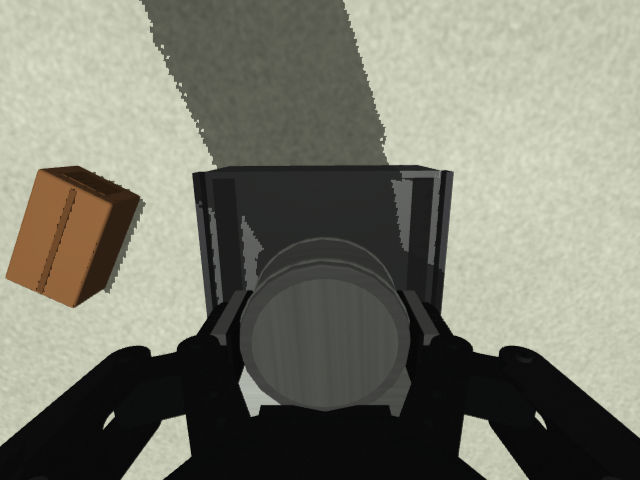

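Tin (centre ≈ 325,345) is held level over the open tin bay (floor ≈ 230–400, 180–300).

```bash
python3 -m jog '[{"dx":0,"dy":-2,"dz":-2,"ax":-0.004,"ay":-0.005,"az":-0.021},{"dx":15,"dy":0,"dz":0,"ax":0,"ay":0,"az":0},{"dx":15,"dy":0,"dz":0,"ax":0,"ay":0,"az":0},{"dx":0,"dy":0,"dz":0,"ax":0,"ay":0,"az":0}]'
python3 - <<'E'
from h import *
to(.445,.2712,.05,100.4)
E
```

```text
time_s: 27.65
tcp_pos: [0.4453, 0.2666, 0.2602]
orientation: [[0.003, -0.985, -0.174], [-0.0, -0.174, 0.985], [-1.0, -0.003, -0.001]]
wrist_force: [-0.7, -0.4, -1.5]
gripper_width: 0.0609
t 27.6 grasp pt [445.7 266.5 105.2] jaw 100.02 w 60.9 q1,q6 [0.54 0.37] F [-0.7 -0.4 -1.5]
 shift cur axes mm [55.2 -0.4  4.6]  in final axes [55.2 -0.6  4.6]  turn [-0.007 -0.001  0.003]
```

```bash
python3 -m jog '[{"dx":15,"dy":0,"dz":4,"ax":-0.006,"ay":0,"az":0.003},{"dx":20,"dy":0,"dz":0,"ax":0,"ay":0,"az":0},{"dx":15,"dy":0,"dz":0,"ax":0,"ay":0,"az":0},{"dx":0,"dy":0,"dz":0,"ax":0,"ay":0,"az":0},{"dx":0,"dy":0,"dz":0,"ax":0,"ay":0,"az":0}]'
python3 - <<'E'
from h import *
to(.445,.2712,.0237,100.4)
E
```

```text
time_s: 28.15
tcp_pos: [0.4468, 0.2664, 0.2124]
orientation: [[0.006, -0.985, -0.174], [0.001, -0.173, 0.985], [-1.0, -0.006, 0.0]]
wrist_force: [1.3, -0.2, -0.9]
gripper_width: 0.0611
t 28.1 grasp pt [447.7 266.6  57.4] jaw 99.99 w 61.1 q1,q6 [0.54 0.36] F [ 1.3 -0.2 -0.9]
 shift cur axes mm [33.7  1.2  5. ]  in final axes [33.7  1.   5. ]  turn [-0.007 -0.     0.006]
```

```bash
python3 -m jog '[{"dx":0,"dy":1,"dz":6,"ax":-0.007,"ay":0,"az":0.006},{"dx":10,"dy":0,"dz":0,"ax":0,"ay":0,"az":0},{"dx":10,"dy":0,"dz":0,"ax":0,"ay":0,"az":0},{"dx":8,"dy":0,"dz":0,"ax":0,"ay":0,"az":0},{"dx":0,"dy":0,"dz":0,"ax":0,"ay":0,"az":0}]'
python3 - <<'E'
from h import *
to(.445,.2712,.0237,100.4)
E
```

```text
time_s: 28.65
tcp_pos: [0.4462, 0.273, 0.1852]
orientation: [[0.004, -0.984, -0.18], [0.003, -0.18, 0.984], [-1.0, -0.004, 0.002]]
wrist_force: [0.1, 0.7, -0.4]
gripper_width: 0.0606
t 28.6 grasp pt [446.8 273.4  30.2] jaw 100.39 w 60.6 q1,q6 [0.55 0.37] F [ 0.1  0.7 -0.4]
 shift cur axes mm [ 6.5  1.5 -1.6]  in final axes [ 6.5  1.5 -1.6]  turn [-0.     0.002  0.004]
```

```bash
python3 -m jog '[{"dx":5,"dy":1,"dz":-1,"ax":0,"ay":0.002,"az":0.004},{"dx":4,"dy":0,"dz":0,"ax":0,"ay":0,"az":0},{"dx":0,"dy":0,"dz":0,"ax":0,"ay":0,"az":0}]'
python3 - <<'E'
from h import *
to(.445,.2712,.0237,100.4)
E
```

```text
time_s: 28.95
tcp_pos: [0.4452, 0.2717, 0.1782]
orientation: [[-0.0, -0.984, -0.18], [-0.001, -0.18, 0.984], [-1.0, 0.0, -0.001]]
wrist_force: [0.1, 0.6, -2.1]
gripper_width: 0.0607
t 28.9 grasp pt [445.2 271.6  23.2] jaw 100.40 w 60.7 q1,q6 [0.55 0.37] F [ 0.1  0.6 -2.1]
 shift cur axes mm [-0.5  0.3 -0.5]  in final axes [-0.5  0.3 -0.5]  turn [-0.    -0.001 -0.   ]
```

```bash
python3 -m jog '[{"dx":1,"dy":0,"dz":0,"ax":0,"ay":0,"az":0},{"dx":0,"dy":0,"dz":0,"ax":0,"ay":0,"az":0},{"dx":0,"dy":0,"dz":0,"ax":0,"ay":0,"az":0},{"dx":0,"dy":0,"dz":0,"ax":0,"ay":0,"az":0},{"dx":0,"dy":0,"dz":0,"ax":0,"ay":0,"az":0},{"dx":-15,"dy":0,"dz":0,"ax":0,"ay":0,"az":0},{"dx":-40,"dy":0,"dz":0,"ax":0,"ay":0,"az":0},{"dx":-40,"dy":0,"dz":0,"ax":0,"ay":0,"az":0},{"dx":-40,"dy":0,"dz":0,"ax":0,"ay":0,"az":0},{"dx":0,"dy":0,"dz":0,"ax":0,"ay":0,"az":0}]' -0.835
python3 - <<'E'
from h import *
to(.557,.2921,.16,100.4)
img,p,d=cam("wrist"); cv2.imwrite("pics/w9.png",img)
m=(p[...,2]>.03)&(p[...,2]<.045)&(abs(p[...,0]-.445)<.045)&(abs(p[...,1]-.271)<.045)
print(rect(p[m]),m.sum(),np.median(p[m][:,2]))
E
```

```text
time_s: 29.95
tcp_pos: [0.4446, 0.2714, 0.3144]
orientation: [[-0.004, -0.984, -0.18], [-0.003, -0.18, 0.984], [-1.0, 0.005, -0.002]]
wrist_force: [0.6, 0.7, -0.1]
gripper_width: 0.0784
t 29.9 grasp pt [444.  270.9 159.4] jaw 100.39 w 78.4 q1,q6 [0.55 0.37] F [ 0.6  0.7 -0.1]
 shift cur axes mm [-1.100e+00 -1.143e+02  1.000e-01]  in final axes [-6.000e-01 -1.143e+02  1.000e-01]  turn [-0.    -0.002 -0.005]
((443.909423828125, 272.26397705078125), (61.78280258178711, 62.46260070800781), 4.855624198913574) 5487 0.037747572746751445
```

View pics/w9.png

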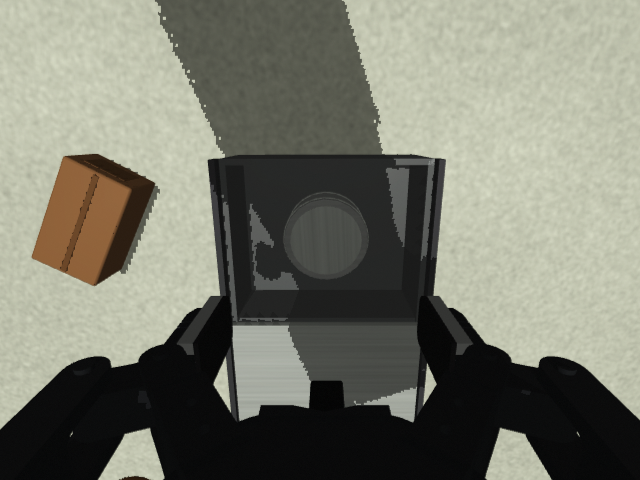

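```bash
python3 -m jog '[{"dx":0,"dy":-35,"dz":0,"ax":0,"ay":0,"az":-0.005},{"dx":0,"dy":-45,"dz":0,"ax":0,"ay":0,"az":0},{"dx":0,"dy":-33,"dz":0,"ax":0,"ay":0,"az":0},{"dx":0,"dy":0,"dz":0,"ax":0,"ay":0,"az":0},{"dx":0,"dy":0,"dz":0,"ax":0,"ay":0,"az":0}]' -0.18
python3 - <<'E'
from h import *
to(.557,.2921,.09,100.4)
img,p,d=cam("wrist")
m=(p[...,2]>.088)&(p[...,2]<.105)&(abs(p[...,0]-.557)<.035)&(abs(p[...,1]-.292)<.035)
print(rect(p[m]),m.sum())
E
```

```text
time_s: 30.5
tcp_pos: [0.5557, 0.2907, 0.3049]
orientation: [[-0.009, -0.983, -0.182], [-0.008, -0.182, 0.983], [-1.0, 0.011, -0.006]]
wrist_force: [-0.2, 0.3, -0.9]
gripper_width: 0.0503
t 30.5 grasp pt [554.3 289.5 149.9] jaw 100.46 w 50.3 q1,q6 [0.48 0.3 ] F [-0.2  0.3 -0.9]
 shift cur axes mm [59.8 -2.1  1.5]  in final axes [59.9 -1.5  1.2]  turn [ 0.001 -0.006 -0.011]
((554.935546875, 293.024658203125), (23.930862426757812, 24.075698852539062), 11.318093299865723) 1922
```

```bash
python3 -m jog '[{"dx":10,"dy":-2,"dz":1,"ax":0.001,"ay":-0.006,"az":-0.011},{"dx":15,"dy":0,"dz":0,"ax":0,"ay":0,"az":0},{"dx":15,"dy":0,"dz":0,"ax":0,"ay":0,"az":0},{"dx":0,"dy":0,"dz":0,"ax":0,"ay":0,"az":0},{"dx":0,"dy":0,"dz":0,"ax":0,"ay":0,"az":0}]'
python3 - <<'E'
from h import *
to(.557,.2925,.088,100.4)
E
```

```text
time_s: 31.05
tcp_pos: [0.5513, 0.2908, 0.2619]
orientation: [[-0.005, -0.983, -0.183], [-0.002, -0.183, 0.983], [-1.0, 0.005, -0.001]]
wrist_force: [-0.0, 0.3, 0.7]
gripper_width: 0.0507
t 31.1 grasp pt [550.6 290.5 106.9] jaw 100.53 w 50.7 q1,q6 [0.49 0.3 ] F [-0.   0.3  0.7]
 shift cur axes mm [18.8 -6.   0.6]  in final axes [18.9 -5.9  0.6]  turn [ 0.002 -0.001 -0.005]
```

```bash
python3 -m jog '[{"dx":5,"dy":-6,"dz":1,"ax":0.002,"ay":0,"az":-0.005},{"dx":7,"dy":0,"dz":0,"ax":0,"ay":0,"az":0},{"dx":6,"dy":0,"dz":0,"ax":0,"ay":0,"az":0},{"dx":0,"dy":0,"dz":0,"ax":0,"ay":0,"az":0}]'
python3 - <<'E'
from h import *
to(.557,.2925,.088,100.4)
E
```

```text
time_s: 31.45
tcp_pos: [0.5573, 0.2934, 0.2445]
orientation: [[0.003, -0.983, -0.181], [0.0, -0.181, 0.983], [-1.0, -0.003, -0.0]]
wrist_force: [-0.9, -0.3, -0.7]
gripper_width: 0.05
t 31.4 grasp pt [557.7 293.5  89.5] jaw 100.44 w 50.0 q1,q6 [0.48 0.3 ] F [-0.9 -0.3 -0.7]
 shift cur axes mm [ 1.5  0.5 -0.9]  in final axes [ 1.5  0.5 -0.9]  turn [ 0.001 -0.     0.003]
```

```bash
python3 -m jog '[{"dx":0,"dy":0,"dz":0,"ax":0,"ay":0,"az":0},{"dx":0,"dy":0,"dz":0,"ax":0,"ay":0,"az":0},{"dx":0,"dy":0,"dz":0,"ax":0,"ay":0,"az":0},{"dx":0,"dy":0,"dz":0,"ax":0,"ay":0,"az":0},{"dx":0,"dy":0,"dz":0,"ax":0,"ay":0,"az":0}]' 1 30
python3 -m jog '[{"dx":0,"dy":10,"dz":0,"ax":0,"ay":0,"az":0},{"dx":0,"dy":15,"dz":0,"ax":0,"ay":0,"az":0},{"dx":0,"dy":15,"dz":0,"ax":0,"ay":0,"az":0},{"dx":0,"dy":15,"dz":0,"ax":0,"ay":0,"az":0},{"dx":0,"dy":0,"dz":0,"ax":0,"ay":0,"az":0}]'
python3 - <<'E'
from h import *
to(.4450,.2715,.089,100.4)
E
```

```text
time_s: 31.95
tcp_pos: [0.5575, 0.293, 0.2446]
orientation: [[0.003, -0.984, -0.181], [-0.001, -0.181, 0.984], [-1.0, -0.003, -0.001]]
wrist_force: [0.5, 0.5, -0.6]
gripper_width: 0.0235
time_s: 32.45
tcp_pos: [0.5007, 0.2825, 0.2446]
orientation: [[0.005, -0.984, -0.181], [-0.0, -0.181, 0.984], [-1.0, -0.005, -0.001]]
wrist_force: [-1.1, -0.2, -1.5]
gripper_width: 0.0233
t 32.5 grasp pt [501.5 282.5  89.6] jaw 100.42 w 23.3 q1,q6 [0.51 0.33] F [-1.1 -0.2 -1.5]
 shift cur axes mm [ 0.3 56.8 -0.7]  in final axes [ 0.6 56.8 -0.7]  turn [ 0.    -0.001  0.005]
```

```bash
python3 -m jog '[{"dx":0,"dy":15,"dz":-0.5,"ax":0,"ay":-0.001,"az":0.005},{"dx":0,"dy":15,"dz":0,"ax":0,"ay":0,"az":0},{"dx":0,"dy":15,"dz":0,"ax":0,"ay":0,"az":0},{"dx":0,"dy":8,"dz":0,"ax":0,"ay":0,"az":0},{"dx":0,"dy":4,"dz":0,"ax":0,"ay":0,"az":0},{"dx":0,"dy":0,"dz":0,"ax":0,"ay":0,"az":0}]'
python3 - <<'E'
from h import *
to(.4450,.2715,.089,100.4)
E
python3 -m jog '[{"dx":0,"dy":3,"dz":0,"ax":0,"ay":0,"az":0},{"dx":0,"dy":3,"dz":0,"ax":0,"ay":0,"az":0}]'
python3 - <<'E'
from h import *
to(.4450,.2715,.089,100.4)
E
```

```text
time_s: 33.05
tcp_pos: [0.4452, 0.2721, 0.2446]
orientation: [[0.006, -0.983, -0.181], [0.001, -0.181, 0.984], [-1.0, -0.006, -0.0]]
wrist_force: [1.3, 0.3, -2.9]
gripper_width: 0.0232
t 33.0 grasp pt [446.2 272.2  89.6] jaw 100.42 w 23.2 q1,q6 [0.55 0.37] F [ 1.3  0.3 -2.9]
 shift cur axes mm [ 0.6  0.3 -0.6]  in final axes [ 0.6  0.3 -0.6]  turn [ 0.    -0.     0.006]
time_s: 33.25
tcp_pos: [0.4435, 0.272, 0.2446]
orientation: [[0.016, -0.984, -0.18], [0.001, -0.18, 0.984], [-1.0, -0.016, -0.001]]
wrist_force: [10.4, 1.5, -12.0]
gripper_width: 0.0234
t 33.2 grasp pt [446.  272.2  89.7] jaw 100.35 w 23.4 q1,q6 [0.55 0.37] F [ 10.4   1.5 -12. ]
 shift cur axes mm [ 0.7 -1.4 -0.8]  in final axes [ 0.6 -1.4 -0.8]  turn [-0.001 -0.001  0.016]
```

```bash
python3 -m jog '[{"dx":0,"dy":0,"dz":0,"ax":0,"ay":0,"az":0},{"dx":0,"dy":0,"dz":0,"ax":0,"ay":0,"az":0},{"dx":0,"dy":0,"dz":0,"ax":0,"ay":0,"az":0},{"dx":0,"dy":0,"dz":0,"ax":0,"ay":0,"az":0},{"dx":-15,"dy":0,"dz":0,"ax":0,"ay":0,"az":0},{"dx":-30,"dy":0,"dz":0,"ax":0,"ay":0,"az":0},{"dx":-30,"dy":0,"dz":0,"ax":0,"ay":0,"az":0},{"dx":0,"dy":0,"dz":0,"ax":0,"ay":0,"az":0}]' -0.18
python3 - <<'E'
from h import *
to(.4661,.0932,.15,72.2)
img,p,d=cam("scene"); cv2.imwrite("pics/s2.png",img)
img,p,d=cam("wrist"); cv2.imwrite("pics/w10.png",img)
m=(p[...,2]>.088)&(p[...,2]<.105)&(abs(p[...,0]-.446)<.035)&(abs(p[...,1]-.272)<.035)
print(rect(p[m]),m.sum())
E
```

```text
time_s: 34.05
tcp_pos: [0.4422, 0.2718, 0.3218]
orientation: [[0.012, -0.984, -0.179], [0.001, -0.179, 0.984], [-1.0, -0.012, -0.001]]
wrist_force: [1.0, 0.4, 0.1]
gripper_width: 0.0503
t 34.0 grasp pt [444.  272.  166.8] jaw 100.33 w 50.3 q1,q6 [0.55 0.37] F [1.  0.4 0.1]
 shift cur axes mm [  17.     8.8 -180. ]  in final axes [  16.8  -77.3 -162.8]  turn [0.491 0.002 0.012]
((443.26824951171875, 272.259033203125), (23.7620906829834, 23.88747787475586), 10.55467700958252) 1679
```

View pics/s2.png

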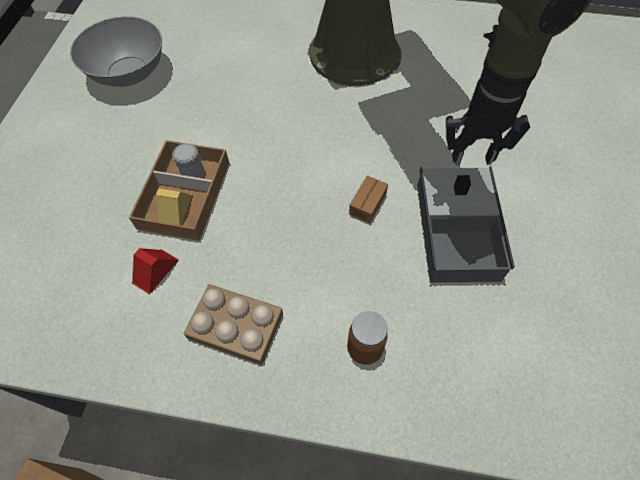

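View pics/w10.png

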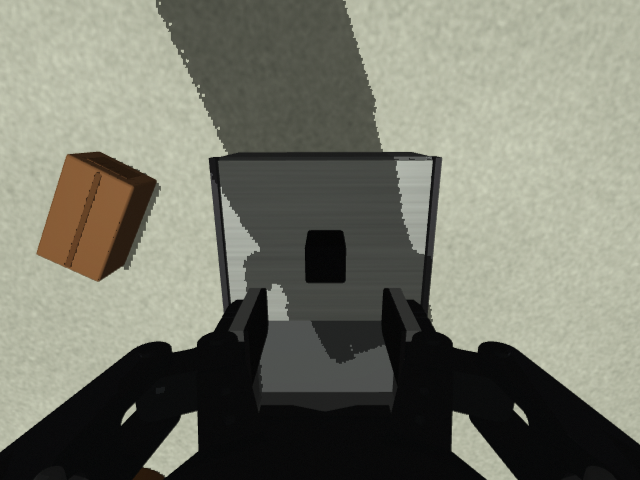

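```bash
python3 -m jog '[{"dx":0,"dy":0,"dz":0,"ax":0.123,"ay":0.002,"az":0.012},{"dx":0,"dy":0,"dz":0,"ax":0.123,"ay":0,"az":0},{"dx":0,"dy":0,"dz":0,"ax":0.123,"ay":0,"az":0},{"dx":0,"dy":0,"dz":0,"ax":0.122,"ay":0,"az":0},{"dx":0,"dy":-18,"dz":-38,"ax":0,"ay":0,"az":0},{"dx":5,"dy":-18,"dz":-38,"ax":0,"ay":0,"az":0},{"dx":5,"dy":-18,"dz":-38,"ax":0,"ay":0,"az":0},{"dx":5,"dy":-18,"dz":-38,"ax":0,"ay":0,"az":0},{"dx":0,"dy":0,"dz":0,"ax":0,"ay":0,"az":0},{"dx":0,"dy":0,"dz":0,"ax":0,"ay":0,"az":0}]' -1
python3 - <<'E'
from h import *
to(.4661,.0932,.05,72.2)
img,p,d=cam("wrist"); cv2.imwrite("pics/w11.png",img)
m=(p[...,2]>.032)&(p[...,2]<.047)&(abs(p[...,0]-.466)<.06)&(abs(p[...,1]-.093)<.06)
print(rect(p[m]),m.sum())
E
```

```text
time_s: 35.15
tcp_pos: [0.4551, 0.0974, 0.2915]
orientation: [[-0.022, -0.946, 0.323], [-0.011, 0.323, 0.946], [-1.0, 0.017, -0.018]]
wrist_force: [-1.1, 0.2, -0.0]
gripper_width: 0.0849
t 35.1 grasp pt [451.7  95.7 136.5] jaw 71.14 w 84.9 q1,q6 [0.21 0.54] F [-1.1  0.2 -0. ]
 shift cur axes mm [ 86.3 -13.3   1.1]  in final axes [ 86.5 -11.8  -0.6]  turn [-0.019 -0.018 -0.017]
((464.7967529296875, 94.65983581542969), (50.1630744934082, 84.95294952392578), 72.43122100830078) 8637
```

View pics/w11.png

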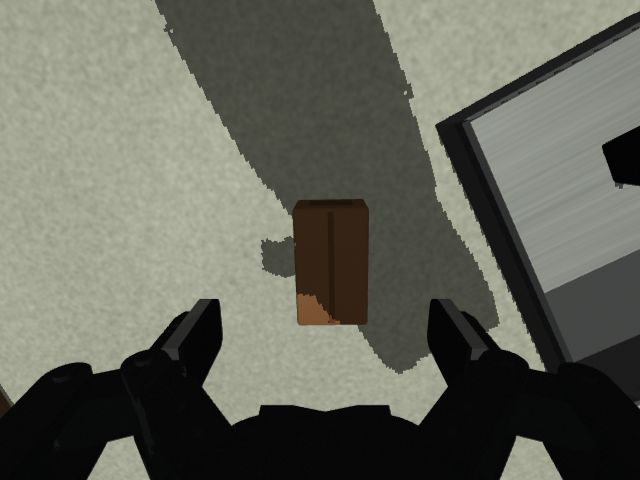

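```bash
python3 -m jog '[{"dx":10,"dy":-12,"dz":0,"ax":-0.019,"ay":-0.018,"az":-0.017},{"dx":20,"dy":0,"dz":0,"ax":0,"ay":0,"az":0},{"dx":20,"dy":0,"dz":0,"ax":0,"ay":0,"az":0},{"dx":0,"dy":0,"dz":0,"ax":0,"ay":0,"az":0},{"dx":0,"dy":0,"dz":0,"ax":0,"ay":0,"az":0}]' -1
python3 - <<'E'
from h import *
to(.4655,.0939,.018,72.3)
E
```

```text
time_s: 35.7
tcp_pos: [0.466, 0.099, 0.2392]
orientation: [[-0.001, -0.955, 0.296], [0.002, 0.296, 0.955], [-1.0, 0.001, 0.001]]
wrist_force: [0.2, -0.6, 0.1]
gripper_width: 0.0854
t 35.7 grasp pt [465.9  99.2  84.2] jaw 72.79 w 85.4 q1,q6 [0.21 0.51] F [ 0.2 -0.6  0.1]
 shift cur axes mm [66.2 -1.1 -5.1]  in final axes [66.2 -1.  -5. ]  turn [ 0.008  0.001 -0.001]
```

```bash
python3 -m jog '[{"dx":15,"dy":-1,"dz":-5,"ax":0.008,"ay":0,"az":0},{"dx":20,"dy":0,"dz":0,"ax":0,"ay":0,"az":0},{"dx":15,"dy":0,"dz":0,"ax":0,"ay":0,"az":0},{"dx":0,"dy":0,"dz":0,"ax":0,"ay":0,"az":0},{"dx":0,"dy":0,"dz":0,"ax":0,"ay":0,"az":0}]' -1
python3 - <<'E'
from h import *
to(.4655,.0939,.018,72.3)
E
```

```text
time_s: 36.2
tcp_pos: [0.4679, 0.0976, 0.1927]
orientation: [[0.005, -0.954, 0.299], [0.004, 0.299, 0.954], [-1.0, -0.004, 0.005]]
wrist_force: [-0.4, 0.5, 1.1]
gripper_width: 0.0853
t 36.2 grasp pt [468.7  98.2  37.7] jaw 72.63 w 85.3 q1,q6 [0.2  0.51] F [-0.4  0.5  1.1]
 shift cur axes mm [19.7  1.3 -4.4]  in final axes [19.7  1.2 -4.3]  turn [0.006 0.005 0.004]
```

```bash
python3 -m jog '[{"dx":6,"dy":1,"dz":-5,"ax":0.006,"ay":0.005,"az":0.004},{"dx":9,"dy":0,"dz":0,"ax":0,"ay":0,"az":0},{"dx":6,"dy":0,"dz":0,"ax":0,"ay":0,"az":0},{"dx":0,"dy":0,"dz":0,"ax":0,"ay":0,"az":0}]' -1
python3 - <<'E'
from h import *
to(.4655,.0939,.018,72.3)
E
python3 -m jog '[{"dx":0,"dy":0,"dz":0,"ax":0,"ay":0,"az":0},{"dx":0,"dy":0,"dz":0,"ax":0,"ay":0,"az":0},{"dx":0,"dy":0,"dz":0,"ax":0,"ay":0,"az":0},{"dx":0,"dy":0,"dz":0,"ax":0,"ay":0,"az":0},{"dx":0,"dy":0,"dz":0,"ax":0,"ay":0,"az":0},{"dx":0,"dy":0,"dz":0,"ax":0,"ay":0,"az":0},{"dx":0,"dy":0,"dz":0,"ax":0,"ay":0,"az":0}]' 1 40
python3 - <<'E'
from h import *
to(.4655,.0939,.018,72.3)
E
```

```text
time_s: 36.6
tcp_pos: [0.4667, 0.0935, 0.1728]
orientation: [[0.004, -0.953, 0.304], [0.001, 0.304, 0.953], [-1.0, -0.003, 0.002]]
wrist_force: [0.0, 0.4, -0.0]
gripper_width: 0.0854
t 36.6 grasp pt [467.3  93.6  17.8] jaw 72.29 w 85.4 q1,q6 [0.2  0.51] F [ 0.   0.4 -0. ]
 shift cur axes mm [-0.2  1.3  0. ]  in final axes [-0.2  1.3  0. ]  turn [-0.     0.002  0.003]
time_s: 37.3
tcp_pos: [0.4667, 0.0933, 0.1729]
orientation: [[0.003, -0.953, 0.304], [0.0, 0.304, 0.953], [-1.0, -0.003, 0.001]]
wrist_force: [-0.9, -0.1, -1.2]
gripper_width: 0.0497
t 37.3 grasp pt [467.2  93.4  17.9] jaw 72.27 w 49.7 q1,q6 [0.2  0.51] F [-0.9 -0.1 -1.2]
 shift cur axes mm [-0.1  1.3  0.2]  in final axes [-0.1  1.3  0.2]  turn [-0.     0.001  0.003]
```

```bash
python3 -m jog '[{"dx":-20,"dy":0,"dz":0,"ax":0,"ay":0,"az":0.003},{"dx":-35,"dy":0,"dz":0,"ax":0,"ay":0,"az":0},{"dx":-35,"dy":0,"dz":0,"ax":0,"ay":0,"az":0},{"dx":-35,"dy":0,"dz":0,"ax":-0.06,"ay":0,"az":0},{"dx":-5,"dy":0,"dz":0,"ax":-0.14,"ay":0,"az":0},{"dx":0,"dy":0,"dz":0,"ax":-0.14,"ay":0,"az":0},{"dx":0,"dy":0,"dz":0,"ax":-0.14,"ay":0,"az":0},{"dx":0,"dy":0,"dz":0,"ax":0,"ay":0,"az":0}]'
python3 - <<'E'
from h import *
to(.5583,.292,.14,100.4)
E
```

```text
time_s: 38.1
tcp_pos: [0.465, 0.093, 0.3072]
orientation: [[-0.003, -0.982, -0.187], [0.001, -0.187, 0.982], [-1.0, 0.003, 0.001]]
wrist_force: [0.2, 0.3, -2.0]
gripper_width: 0.0496
t 38.1 grasp pt [464.5  93.1 152.2] jaw 100.80 w 49.6 q1,q6 [0.2  0.01] F [ 0.2  0.3 -2. ]
 shift cur axes mm [  12. -129.  178.]  in final axes [  12.2 -127.7  178.9]  turn [ 0.007  0.001 -0.003]
```

```bash
python3 -m jog '[{"dx":0,"dy":-14,"dz":19,"ax":0.007,"ay":0,"az":-0.003},{"dx":0,"dy":-28,"dz":39,"ax":0,"ay":0,"az":0},{"dx":0,"dy":-28,"dz":39,"ax":0,"ay":0,"az":0},{"dx":0,"dy":-28,"dz":39,"ax":0,"ay":0,"az":0},{"dx":0,"dy":-20,"dz":30,"ax":0,"ay":0,"az":0},{"dx":0,"dy":-5,"dz":8,"ax":0,"ay":0,"az":0},{"dx":0,"dy":0,"dz":0,"ax":0,"ay":0,"az":0},{"dx":0,"dy":0,"dz":0,"ax":0,"ay":0,"az":0}]'
python3 - <<'E'
from h import *
to(.5583,.292,.14,100.4)
E
```

```text
time_s: 38.9
tcp_pos: [0.5572, 0.291, 0.3025]
orientation: [[-0.006, -0.989, -0.151], [-0.003, -0.15, 0.989], [-1.0, 0.007, -0.002]]
wrist_force: [0.2, -1.2, -2.6]
gripper_width: 0.0497
t 38.9 grasp pt [556.2 290.6 147.5] jaw 98.66 w 49.7 q1,q6 [0.48 0.33] F [ 0.2 -1.2 -2.6]
 shift cur axes mm [ 7.5 -1.3  0.8]  in final axes [ 7.5 -1.3  0.8]  turn [-0.03  -0.002 -0.007]
```

```bash
python3 -m jog '[{"dx":0,"dy":-1,"dz":1,"ax":-0.03,"ay":-0.002,"az":-0.007},{"dx":20,"dy":0,"dz":0,"ax":0,"ay":0,"az":0},{"dx":20,"dy":0,"dz":0,"ax":0,"ay":0,"az":0},{"dx":0,"dy":0,"dz":0,"ax":0,"ay":0,"az":0},{"dx":0,"dy":0,"dz":0,"ax":0,"ay":0,"az":0}]'
python3 - <<'E'
from h import *
to(.5583,.292,.06,100.4)
img,p,d=cam("wrist"); cv2.imwrite("pics/w12.png",img)
E
```

```text
time_s: 39.4
tcp_pos: [0.5566, 0.2863, 0.2631]
orientation: [[0.001, -0.984, -0.177], [-0.001, -0.177, 0.984], [-1.0, -0.001, -0.001]]
wrist_force: [-0.2, 1.0, -2.2]
gripper_width: 0.0495
t 39.4 grasp pt [556.8 286.2 108.1] jaw 100.21 w 49.5 q1,q6 [0.48 0.3 ] F [-0.2  1.  -2.2]
 shift cur axes mm [48.1 -2.6  5.4]  in final axes [48.1 -2.7  5.3]  turn [-0.003 -0.001  0.001]
```

View pics/w12.png

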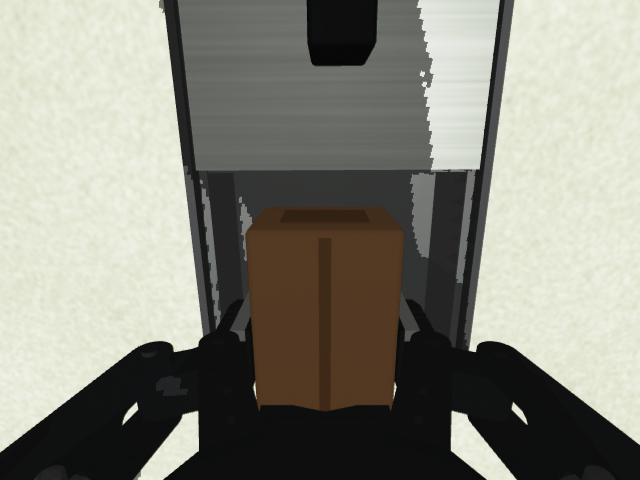

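```bash
python3 -m jog '[{"dx":0,"dy":-2,"dz":5,"ax":-0.003,"ay":0,"az":0},{"dx":7,"dy":0,"dz":0,"ax":0,"ay":0,"az":0},{"dx":7,"dy":0,"dz":0,"ax":0,"ay":0,"az":0},{"dx":0,"dy":0,"dz":0,"ax":0,"ay":0,"az":0}]'
python3 - <<'E'
from h import *
to(.5583,.292,.022,100.4)
E
```

```text
time_s: 39.85
tcp_pos: [0.5588, 0.292, 0.2513]
orientation: [[0.005, -0.984, -0.18], [0.002, -0.18, 0.984], [-1.0, -0.005, 0.001]]
wrist_force: [0.3, -0.7, -2.4]
gripper_width: 0.0496
t 39.9 grasp pt [559.6 292.2  96.3] jaw 100.37 w 49.6 q1,q6 [0.48 0.3 ] F [ 0.3 -0.7 -2.4]
 shift cur axes mm [74.3  0.9  0.1]  in final axes [74.3  0.5  0.1]  turn [-0.001  0.001  0.005]
```

```bash
python3 -m jog '[{"dx":15,"dy":0,"dz":0,"ax":0,"ay":0,"az":0.005},{"dx":20,"dy":0,"dz":0,"ax":0,"ay":0,"az":0},{"dx":15,"dy":0,"dz":0,"ax":0,"ay":0,"az":0},{"dx":0,"dy":0,"dz":0,"ax":0,"ay":0,"az":0},{"dx":0,"dy":0,"dz":0,"ax":0,"ay":0,"az":0}]'
python3 - <<'E'
from h import *
to(.5583,.292,.022,100.4)
E
```

```text
time_s: 40.35
tcp_pos: [0.5585, 0.2921, 0.1965]
orientation: [[-0.002, -0.984, -0.181], [-0.0, -0.181, 0.984], [-1.0, 0.002, 0.0]]
wrist_force: [-0.4, 0.2, -1.8]
gripper_width: 0.0497
t 40.4 grasp pt [558.2 292.1  41.5] jaw 100.40 w 49.7 q1,q6 [0.48 0.3 ] F [-0.4  0.2 -1.8]
 shift cur axes mm [19.5  0.2 -0.1]  in final axes [19.5  0.2 -0.1]  turn [ 0.     0.    -0.002]
```

```bash
python3 -m jog '[{"dx":8,"dy":0,"dz":0,"ax":0,"ay":0,"az":-0.002},{"dx":8,"dy":0,"dz":0,"ax":0,"ay":0,"az":0},{"dx":3,"dy":0,"dz":0,"ax":0,"ay":0,"az":0},{"dx":0,"dy":0,"dz":0,"ax":0,"ay":0,"az":0}]'
python3 - <<'E'
from h import *
to(.5583,.292,.022,100.4)
E
```

```text
time_s: 40.75
tcp_pos: [0.559, 0.2924, 0.1771]
orientation: [[0.002, -0.984, -0.181], [0.001, -0.181, 0.984], [-1.0, -0.002, 0.001]]
wrist_force: [0.5, -0.7, -1.5]
gripper_width: 0.0496
t 40.8 grasp pt [559.3 292.6  22.1] jaw 100.41 w 49.6 q1,q6 [0.48 0.3 ] F [ 0.5 -0.7 -1.5]
 shift cur axes mm [ 0.1  0.8 -0.3]  in final axes [ 0.1  0.8 -0.3]  turn [0.    0.001 0.002]
```

```bash
python3 -m jog '[{"dx":2,"dy":0,"dz":0,"ax":0,"ay":0,"az":0},{"dx":0,"dy":0,"dz":0,"ax":0,"ay":0,"az":0},{"dx":0,"dy":0,"dz":0,"ax":0,"ay":0,"az":0},{"dx":0,"dy":0,"dz":0,"ax":0,"ay":0,"az":0},{"dx":0,"dy":0,"dz":0,"ax":0,"ay":0,"az":0},{"dx":-15,"dy":0,"dz":0,"ax":0,"ay":0,"az":0},{"dx":-35,"dy":0,"dz":0,"ax":0,"ay":0,"az":0},{"dx":-40,"dy":0,"dz":0,"ax":0,"ay":0,"az":0},{"dx":-40,"dy":0,"dz":0,"ax":0,"ay":0,"az":0},{"dx":-20,"dy":0,"dz":0,"ax":0,"ay":0,"az":0},{"dx":0,"dy":0,"dz":0,"ax":0,"ay":0,"az":0}]' -0.65
python3 - <<'E'
from h import *
to(.45,.05,.2,100.4)
img,p,d=cam("wrist"); cv2.imwrite("pics/w13.png",img)
E
```

```text
time_s: 41.85
tcp_pos: [0.5588, 0.2923, 0.3378]
orientation: [[0.006, -0.984, -0.181], [0.003, -0.181, 0.984], [-1.0, -0.007, 0.002]]
wrist_force: [0.6, -0.1, -0.5]
gripper_width: 0.0704
t 41.9 grasp pt [559.8 292.9 182.8] jaw 100.41 w 70.4 q1,q6 [0.48 0.3 ] F [ 0.6 -0.1 -0.5]
 shift cur axes mm [ -18.7  150.7 -218.6]  in final axes [ -17.2  150.8 -218.7]  turn [0.    0.002 0.007]
```

View pics/w13.png

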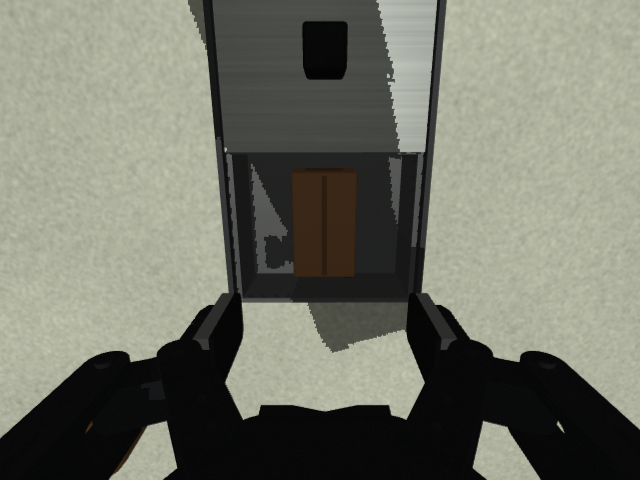

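Butter (≈ 325,222) lies flat in its bay and the cover is home. I'll back the arm off and check everything.

```bash
python3 -m jog '[{"dx":-5,"dy":10,"dz":-15,"ax":0,"ay":0,"az":0.006},{"dx":-5,"dy":20,"dz":-30,"ax":0,"ay":0,"az":0},{"dx":-5,"dy":20,"dz":-30,"ax":0,"ay":0,"az":0},{"dx":-5,"dy":20,"dz":-30,"ax":0,"ay":0,"az":0},{"dx":0,"dy":20,"dz":-30,"ax":0,"ay":0,"az":0},{"dx":0,"dy":20,"dz":-30,"ax":0,"ay":0,"az":0},{"dx":0,"dy":10,"dz":-15,"ax":0,"ay":0,"az":0},{"dx":0,"dy":0,"dz":0,"ax":0,"ay":0,"az":0},{"dx":0,"dy":0,"dz":0,"ax":0,"ay":0,"az":0}]'
python3 - <<'E'
from h import *
u=lambda a:np.array([np.cos(np.radians(a)),np.sin(np.radians(a))])
for n in("top","scene"):
    img,p,d=cam(n); cv2.imwrite(f"pics/{n}9.png",img)
    def loc(name,o,yaw,zr,xr,yr):
        e=(p[...,:2]*1000-o); X=e@u(yaw); Y=e@u(yaw+90)
        m=(p[...,2]>zr[0])&(p[...,2]<zr[1])&(X>xr[0])&(X<xr[1])&(Y>yr[0])&(Y<yr[1])
        q=np.stack([X[m],Y[m]],1).astype(np.float32)
        print(n,name,m.sum(), np.round(cv2.minAreaRect(q),1) if 0 else [np.round(v,1) for v in cv2.minAreaRect(q)] if len(q)>5 else None, "z",np.round(np.median(p[m][:,2]),4) if m.any() else None)
    C=[506.3,-298.7];B=[501,281.4]
    loc("tall",C,-1.65,(.06,.08),(-99,-20),(-64,64)); loc("wedge",C,-1.65,(.06,.075),(-10,97),(-64,64))
    loc("butter",B,10.4,(.036,.048),(4,108),(-60,60)); loc("grip",B,10.4,(.088,.105),(-110,110),(-60,60))
    loc("plate",B,10.4,(.0575,.066),(-130,60),(-60,60))
    loc("jar",[775.8,127.7],0,(.1,.115),(-60,60),(-60,60)); loc("eggs",[775.5,-112.6],0,(.02,.07),(-100,100),(-110,110))
to(.5,0,.2)
E
```

```text
time_s: 42.8
tcp_pos: [0.4606, 0.0806, 0.3466]
orientation: [[-0.022, -0.983, -0.18], [-0.006, -0.18, 0.984], [-1.0, 0.022, -0.002]]
wrist_force: [-0.3, 0.0, 0.0]
gripper_width: 0.0705
top tall 602 [array([-58.7,  -1.6]), array([51.9, 50.9]), np.float64(1.5)] z 0.0701
top wedge 264 [array([43.8, -1.6]), array([25.9, 45.5]), np.float64(0.1)] z 0.0655
top butter 354 [array([77.2, -0.4]), array([46.5, 50.9]), np.float64(1.3)] z 0.0418
top grip 0 None z None
top plate 773 [array([-58.6,  44.7]), array([ 31.6, 116. ]), np.float64(89.4)] z 0.0617
top jar 646 [array([-0.2, -0.6]), array([57.1, 56.6]), np.float64(43.2)] z 0.105
top eggs 3427 [array([ 0.6, -0.5]), array([150.2, 106.7]), np.float64(80.9)] z 0.0343
scene tall 434 [array([-57.8,  -1.7]), array([52.4, 52. ]), np.float64(67.6)] z 0.0688
scene wedge 211 [array([47.3, -1.4]), array([22.2, 46.6]), np.float64(3.2)] z 0.0644
scene butter 1052 [array([58.6, -1. ]), array([51.4, 86.8]), np.float64(89.1)] z 0.0408
scene grip 162 [array([-56.6,  -0.4]), array([25.6, 24.3]), np.float64(1.7)] z 0.0957
scene plate 2533 [array([-56.9,   0. ]), array([119.8, 117.4]), np.float64(89.8)] z 0.0604
scene jar 955 [array([ 1. , -0.2]), array([56.6, 57. ]), np.float64(89.1)] z 0.1039
scene eggs 4652 [array([ 2. , -0.5]), array([151.2, 105.9]), np.float64(80.8)] z 0.0345
t 42.9 grasp pt [457.8  80.5 191.8] jaw 100.43 w 70.5 q1,q6 [ 0.18 -0.01] F [-0.8  0.4  0.2]
 shift cur axes mm [ -8.6 -23.3 -87.1]  in final axes [ -8.2 -23.5 -87.1]  turn [-0.    -0.002 -0.022]
```

View pics/scene9.png

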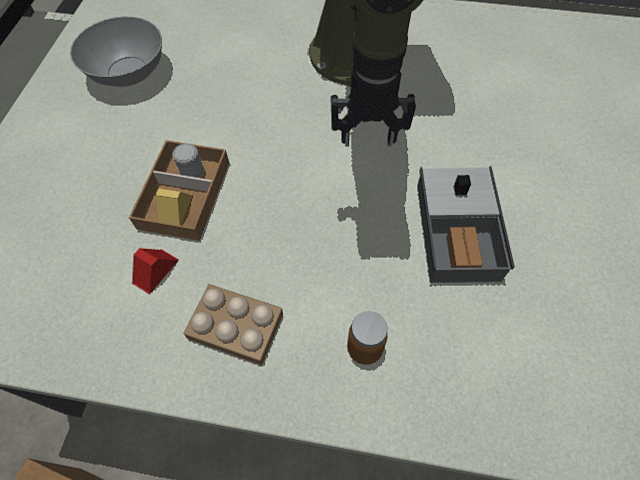

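```bash
python3 -c "
from plant import bot
print(bot.sign_off())"
```

```text
the job is handed in; nothing more can be done
None
```

Both orders are made up and the job is handed in, at about 43 s on the robot's clock out of the 141 s allowed. I did the cardboard tray first. Then I slid the cover open, put in the short tin, slid the cover home and laid the butter in the other bay.

**Last checks, from the scene and top cameras:**

| Item | Measured | Should be |
|---|---|---|
| Tall tin | x = -58 mm of the tray, top at 70 mm, upright | x = -59.5 mm |
| Wedge | x = +44 to +47 mm of the tray, point up | x = +42 mm |
| Butter | x = +58.6 mm of the box, flat, square to the box within about 1° | x = +57 mm |
| Cover grip | x = -56.6 mm of the box, pressed on the end stop until the wrist force rose to about 16 N | x = -57 mm (home) |

- **Short tin:** I checked it before closing the cover. It was upright and within about 2 mm of its bay's centre, with its top at 38 mm. It can't be seen now.
- **Egg tray and jar:** within about 2 mm of where they were first measured, which is the camera error. The red wedge was not touched.
- **Disagreements:** the two cameras differ by about 3.5 mm on the wedge, which has about 13 mm of clearance at each end. In the last top picture the arm hid the cover grip and part of the butter, so those two rest on the scene camera. An earlier wrist picture also showed the butter flat and the cover home.

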